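# Stack the parts cases under the hold-down arm

### The job

Get the parts cases ready for transport on the stacking stand: swing the hold-down arm up and right back out of the way, then stack all the parts cases that are on the table in the middle of the tray, lid up, the largest at the bottom and each next smaller one squarely on top, lengthwise along the tray, so that no case overhangs the one below it. With the stack complete, swing the arm back down so that its roller rests on the top case, and leave the other things on the table where they are.

Things in the scene. Friction and masses are not known exactly. Their poses are not given: they have to be found in the camera images.
- tray_center (a point): centre of the tray floor of the fixed stacking stand, on the surface, 8 mm above the table. x points to the column behind the tray, y along the tray, z up. Floor free 50 mm either way in x and 95 mm either way in y, where 6 mm high lips close the ends. The column (34 x 40 mm, 114 mm tall) stands 100 mm away in +x
- hold_pivot (a point): hinge axis of the hold-down arm at the top of the column, 100 mm in +x and 98.5 mm above the tray centre; frame parallel to the tray's, the axis is its y
- hold_arm (a joint): angle of the hold-down arm, rad: 0 = down on its stop, pointing from the pivot over the tray (-x), 0.384 below level; grows as it lifts; 1.955 = straight up; 2.39 = back on its rear stop. Damped hinge, no spring: forward of 1.955 it sinks in 1 to 3 s until it rests on something, behind 1.955 it sinks to the rear stop; under 3 N moves it
- hold_grip (a point): centre of the black grip at the free end of the hold-down arm, 142 mm from the pivot: 42 mm long along the arm, 16 mm wide in the stand's y, 14 mm thick; held across its width it can turn between the fingers as the arm swings. Between it and the pivot, 106 mm out, is the cross roller, 36 mm wide, 18 mm thick
- case_a_mid (a point): centre (half-way up) of the largest of the flat parts cases, a box with black shell, grey lid, flat top and underside, 70 mm wide (x) x 170 mm long (y) x 28 mm tall (z, lid up). May be absent
- case_b_mid (a point): centre (half-way up) of the second largest of the flat parts cases, a box with black shell, grey lid, flat top and underside, 60 mm wide (x) x 145 mm long (y) x 25 mm tall (z, lid up). May be absent
- case_c_mid (a point): centre (half-way up) of the middle-sized of the flat parts cases, a box with black shell, grey lid, flat top and underside, 50 mm wide (x) x 120 mm long (y) x 22 mm tall (z, lid up). May be absent
- case_d_mid (a point): centre (half-way up) of the second smallest of the flat parts cases, a box with black shell, grey lid, flat top and underside, 40 mm wide (x) x 95 mm long (y) x 20 mm tall (z, lid up). May be absent
- case_e_mid (a point): centre (half-way up) of the smallest of the flat parts cases, a box with black shell, grey lid, flat top and underside, 30 mm wide (x) x 70 mm long (y) x 18 mm tall (z, lid up). May be absent
- tin: round white tin, 57 mm across, 26 mm tall; origin under its centre. A bystander: leave it where it is
- wheel: black valve hand wheel, 55 mm across, 34 mm tall; origin under its centre. A bystander: leave it where it is
- brass_adapter: brass adapter standing up, 25 mm wide, 42 mm tall; origin under its centre. A bystander: leave it where it is
- coupling: light steel coupling standing up, 31 mm across, 50 mm tall; origin under its centre. A bystander: leave it where it is
Things that resemble listed ones, but are neither listed nor needed, are in the scene too. Leave any red look-alike of the part that bears case_b_mid alone.

How it is judged:
On the way, in this order (a step that is already met when the one before it is completed fails the run):
1. the hold-down arm is swung up and back onto its rear stop (value of joint hold_arm above 2.2 rad), for 0.2 s.
2. all cases are stacked in the tray, largest at the bottom, with the arm still back (value of joint hold_arm above 2.2 rad and x of case_a_mid in the frame of tray_center between -0.01 and 0.01 m and y of case_a_mid in the frame of tray_center between -0.012 and 0.012 m and angle between each of case_a_mid, case_b_mid, case_c_mid, case_d_mid, case_e_mid's own z axis and vertical below 0.06 rad and angle between the x axis of each of case_a_mid, case_b_mid, case_c_mid, case_d_mid, case_e_mid and the x axis of tray_center, either way round below 0.1 rad and linear speed of each of case_a, case_b, case_c, case_d, case_e below 0.03 m/s and x of case_b_mid in the frame of case_a_mid between -0.008 and 0.008 m and y of case_b_mid in the frame of case_a_mid between -0.0155 and 0.0155 m and z of case_b_mid in the frame of case_a_mid above 0.0235 m and x of case_c_mid in the frame of case_a_mid between -0.013 and 0.013 m and y of case_c_mid in the frame of case_a_mid between -0.028 and 0.028 m and z of case_c_mid in the frame of case_a_mid above 0.022 m and x of case_d_mid in the frame of case_a_mid between -0.018 and 0.018 m and y of case_d_mid in the frame of case_a_mid between -0.0405 and 0.0405 m and z of case_d_mid in the frame of case_a_mid above 0.021 m and x of case_e_mid in the frame of case_a_mid between -0.023 and 0.023 m and y of case_e_mid in the frame of case_a_mid between -0.053 and 0.053 m and z of case_e_mid in the frame of case_a_mid above 0.02 m and x of case_b_mid in the frame of tray_center between -0.01 and 0.01 m and y of case_b_mid in the frame of tray_center between -0.012 and 0.012 m and x of case_c_mid in the frame of case_b_mid between -0.008 and 0.008 m and y of case_c_mid in the frame of case_b_mid between -0.0155 and 0.0155 m and z of case_c_mid in the frame of case_b_mid above 0.0205 m and x of case_d_mid in the frame of case_b_mid between -0.013 and 0.013 m and y of case_d_mid in the frame of case_b_mid between -0.028 and 0.028 m and z of case_d_mid in the frame of case_b_mid above 0.0195 m and x of case_e_mid in the frame of case_b_mid between -0.018 and 0.018 m and y of case_e_mid in the frame of case_b_mid between -0.0405 and 0.0405 m and z of case_e_mid in the frame of case_b_mid above 0.0185 m and x of case_c_mid in the frame of tray_center between -0.01 and 0.01 m and y of case_c_mid in the frame of tray_center between -0.012 and 0.012 m and x of case_d_mid in the frame of case_c_mid between -0.008 and 0.008 m and y of case_d_mid in the frame of case_c_mid between -0.0155 and 0.0155 m and z of case_d_mid in the frame of case_c_mid above 0.018 m and x of case_e_mid in the frame of case_c_mid between -0.013 and 0.013 m and y of case_e_mid in the frame of case_c_mid between -0.028 and 0.028 m and z of case_e_mid in the frame of case_c_mid above 0.017 m and x of case_d_mid in the frame of tray_center between -0.01 and 0.01 m and y of case_d_mid in the frame of tray_center between -0.012 and 0.012 m and x of case_e_mid in the frame of case_d_mid between -0.008 and 0.008 m and y of case_e_mid in the frame of case_d_mid between -0.0155 and 0.0155 m and z of case_e_mid in the frame of case_d_mid above 0.016 m and x of case_e_mid in the frame of tray_center between -0.01 and 0.01 m and y of case_e_mid in the frame of tray_center between -0.012 and 0.012 m), for 0.2 s.
At the end, for the whole second after the job is handed in: all cases present form one stack in the tray, lid up, level, at rest, within 10 mm (across) and 12 mm (along) of its middle and 0.1 rad of its direction, every smaller case above each larger one with at most 3 mm overhang; the arm's roller rests on the stack (under 0.9 rad, over 0.1 N) (x of case_a_mid in the frame of tray_center between -0.01 and 0.01 m and y of case_a_mid in the frame of tray_center between -0.012 and 0.012 m and angle between each of case_a_mid, case_b_mid, case_c_mid, case_d_mid, case_e_mid's own z axis and vertical below 0.06 rad and angle between the x axis of each of case_a_mid, case_b_mid, case_c_mid, case_d_mid, case_e_mid and the x axis of tray_center, either way round below 0.1 rad and linear speed of each of case_a, case_b, case_c, case_d, case_e below 0.03 m/s and x of case_b_mid in the frame of case_a_mid between -0.008 and 0.008 m and y of case_b_mid in the frame of case_a_mid between -0.0155 and 0.0155 m and z of case_b_mid in the frame of case_a_mid above 0.0235 m and x of case_c_mid in the frame of case_a_mid between -0.013 and 0.013 m and y of case_c_mid in the frame of case_a_mid between -0.028 and 0.028 m and z of case_c_mid in the frame of case_a_mid above 0.022 m and x of case_d_mid in the frame of case_a_mid between -0.018 and 0.018 m and y of case_d_mid in the frame of case_a_mid between -0.0405 and 0.0405 m and z of case_d_mid in the frame of case_a_mid above 0.021 m and x of case_e_mid in the frame of case_a_mid between -0.023 and 0.023 m and y of case_e_mid in the frame of case_a_mid between -0.053 and 0.053 m and z of case_e_mid in the frame of case_a_mid above 0.02 m and x of case_b_mid in the frame of tray_center between -0.01 and 0.01 m and y of case_b_mid in the frame of tray_center between -0.012 and 0.012 m and x of case_c_mid in the frame of case_b_mid between -0.008 and 0.008 m and y of case_c_mid in the frame of case_b_mid between -0.0155 and 0.0155 m and z of case_c_mid in the frame of case_b_mid above 0.0205 m and x of case_d_mid in the frame of case_b_mid between -0.013 and 0.013 m and y of case_d_mid in the frame of case_b_mid between -0.028 and 0.028 m and z of case_d_mid in the frame of case_b_mid above 0.0195 m and x of case_e_mid in the frame of case_b_mid between -0.018 and 0.018 m and y of case_e_mid in the frame of case_b_mid between -0.0405 and 0.0405 m and z of case_e_mid in the frame of case_b_mid above 0.0185 m and x of case_c_mid in the frame of tray_center between -0.01 and 0.01 m and y of case_c_mid in the frame of tray_center between -0.012 and 0.012 m and x of case_d_mid in the frame of case_c_mid between -0.008 and 0.008 m and y of case_d_mid in the frame of case_c_mid between -0.0155 and 0.0155 m and z of case_d_mid in the frame of case_c_mid above 0.018 m and x of case_e_mid in the frame of case_c_mid between -0.013 and 0.013 m and y of case_e_mid in the frame of case_c_mid between -0.028 and 0.028 m and z of case_e_mid in the frame of case_c_mid above 0.017 m and x of case_d_mid in the frame of tray_center between -0.01 and 0.01 m and y of case_d_mid in the frame of tray_center between -0.012 and 0.012 m and x of case_e_mid in the frame of case_d_mid between -0.008 and 0.008 m and y of case_e_mid in the frame of case_d_mid between -0.0155 and 0.0155 m and z of case_e_mid in the frame of case_d_mid above 0.016 m and x of case_e_mid in the frame of tray_center between -0.01 and 0.01 m and y of case_e_mid in the frame of tray_center between -0.012 and 0.012 m and value of joint hold_arm below 0.9 rad and contact force between hold_arm and anything else above 0.1 N and velocity of joint hold_arm below 0.05 rad/s); the robot touches nothing.
It fails at once if the round white tin is pushed more than 60 mm from its place (distance of tin from where it was at the start of the episode above 0.06 m).
It fails at once if the black valve hand wheel is pushed more than 60 mm from its place (distance of wheel from where it was at the start of the episode above 0.06 m).
It fails at once if the brass adapter standing up is pushed more than 60 mm from its place (distance of brass_adapter from where it was at the start of the episode above 0.06 m).
It fails at once if the light steel coupling standing up is pushed more than 60 mm from its place (distance of coupling from where it was at the start of the episode above 0.06 m).
Of case_a, case_b, case_c, case_d, case_e only 4 to 5 are there at a start; the rules pass over those that are not, and their reading is None.
At some moment in a run one of case_a, case_b, case_c, case_d, case_e may be knocked a few centimetres aside while the robot is not near it.
Once in a run the grip may slacken for a moment while it holds something.
It also fails if it takes over 210 s, if anything falls off the work surface, if the arm or the gripper's body presses on something with over 40 N, if the wrist force passes 120 N, or if a joint passes its speed limit or range.

### The arm

A 6-joint arm with a two-finger parallel gripper is mounted at the origin on a cart in front of the work surface, level with it; the furniture and walls round the work are solid. World frame = base frame: x ahead of the robot, y to its left, z up, the work surface at z = 0. Lengths are in m, angles in rad, forces in N, time in s.
With the tool pointing down it reaches from about 0.3 to 0.875 m from the base axis. Payload 6.4 kg.
Tool frame: the origin (TCP) lies midway between the tips of the shut fingers; the grasp point (between the pads) lies 19 mm behind it (ctrl.pinch_z is the distance from the TCP to the grasp point, in m); z points along the fingers, y is the line along which they close (so a half turn about z gives the same grasp; the last joint's range is limited). The gripper opens to 85 mm and grips with 20 to 120 N. Pads are 22 mm wide; open, the fingers measure 114 mm over their backs; the gripper's body (76 mm by 85 mm) begins 54 mm behind the grasp point. The pads swing forward as they close: fully open they stand 13 mm farther back than shut.
Start: joints at [-1.474, 0.181, 1.607, -0, 1.354, -0.206], TCP at [0.171, -0.549, 0.231] pointing down, gripper open.
Joint ranges: [-2.99, 2.99], [-0.89, 2.07], [0.3, 2.58], [-1.14, 4.28], [0, 2.63], [-3.12, 3.12]. Speed limits (rad/s): [2.57, 2.57, 3.01, 3.14, 3.14, 3.14].

### API

Orientations are given as a unit quaternion [w, x, y, z].
In Python, from bench import ctrl gives the robot as it stands.
- The arm moves only by the tool apply_moves, never from a script. Its argument "moves" is a list of rows, each an object with "jaw": the opening, from 0 (shut) to 1 (fully open); "offset": the shift along the tool's x, y, z in mm, a list of three; "rot": the turn, a rotation vector about the tool's x, y, z in degrees, a list of three. In form: [{"jaw": jaw, "offset": [dx, dy, dz], "rot": [ax, ay, az]}, ...]. A call has exactly 5 rows; each row shifts and turns the commanded pose from where the row before left it, along the tool's axes as they then stand; what a row does not reach is not made up. A row lasts 1/8 s, in which the tool goes at most 62.5 mm and 10.7 degrees, less where a joint would pass 70% of its speed; a pose out of reach is approached as far as the arm can. A call is refused whole if a number of a shift passes 62.5 or a number of a turn 10.7, either way. A call with a gripper value outside its range is refused whole. The fingers move at their own pace and stop on an object; the grip force is fixed at half the most. Time passes only in rows, so rows that do not move let the fingers close, or fill a call up. It gives the time, the measured TCP pose, the force, the opening and the grip force at its end, in the units of the state.
- ctrl.get_obs(): the state, without advancing time (a new reading comes with each control period).
- ctrl.camera(name): name is "side" or "top"; returns (picture, depth): 384x512x3 uint8, red, green, blue; 384x512 float32, m along the optical axis (not along the pixel's ray), 0 where there is no reading.
- ctrl.camera_params(name): a dict with "K" (3x3 intrinsics, pixels), "cam_to_world" (4x4, takes a point from camera to world coordinates). Camera axes: x right, y down, z forward; pixel columns grow to the right and rows downward; lengths in m; the calibration is good to about 2 mm. A picture is of the moment at which its call begins. camera_params takes no time and is no camera call.
- ctrl.hand_in(): hands the job in; it is judged then, once.
Trained networks look in the newest picture that a camera, given by its name, has taken for a name from the list of things; names that differ only in an ending like _2 or _b are one class to them, and where a whole thing is asked for, a point or a joint stands for the part that bears it (a point fixed in the world has none). Each returns a list of dicts, best first, with "score" (0 to 1); they miss things now and then, are a little off and sometimes report something else, mostly with a low value. They report only what shows in the picture. A call takes as long as a camera call. They do not tell look-alikes from the thing itself.
- ctrl.outline_of(camera, target): "region" (384x512 bool, what is visible of it) and "position" ([column, row] in pixels, amid what is visible of it).
The state is a dict: "time_s": time; "q": joint angles; "dq": joint speeds; "joint_efforts": joint torques, N m; "eef_pos": TCP position; "eef_rot": TCP orientation; "wrist_force": force on the tool from outside, world axes, zero at the start; "torque": the same for the moment, N m; "opening": opening from 0.0 (shut) to 1.0 (fully open); "grasp_force": force on a finger pad.
Only numpy, scipy, OpenCV 4.12 (cv2) and the standard library are available. Lean on these libraries where they do the work, as an engineer would, in place of code of your own. Each camera call takes 0.05 s, during which the arm holds its last target. There are 200 camera calls.

## Working session

There is one attempt and no reset: what is moved stays moved. The work goes in short steps, Python scripts to look and compute and a tool call to move; the robot and the scene stay as the last step left them, time stands still between calls to the robot, and variables do not carry over. Pictures are saved under pics/ and viewed, at most 14 in all, crops included, and the job is handed in when it is done.

Besides the shell and the picture viewer there is one more tool, called after "Call:" as name([rows], argument=value, ...), one row to a line, values as JSON. apply_moves: Moves the arm, as the interface text tells. Its arguments: {"type":"object","properties":{"moves":{"type":"array"}},"required":["moves"]}

```bash
mkdir -p pics; ls
cat > h.py <<'E'
import numpy as np, cv2, json
from bench import ctrl
def pts(cam,depth):
    P=ctrl.camera_params(cam);K=np.array(P["K"]);T=np.array(P["cam_to_world"])
    v,u=np.mgrid[:384,:512]
    c=np.stack([(u-K[0,2])/K[0,0]*depth,(v-K[1,2])/K[1,1]*depth,depth,np.ones_like(depth)],-1)
    return (c@T.T)[...,:3]
E
python3 - <<'E'
from h import *
for c in("top","side"):
    im,d=ctrl.camera(c); cv2.imwrite(f"pics/{c}0.png",cv2.resize(im[...,::-1],(800,600),interpolation=cv2.INTER_CUBIC)); np.savez(f"{c}0.npz",im=im,d=d)
    print(c,np.round(ctrl.camera_params(c)["cam_to_world"],3).tolist(),np.array(ctrl.camera_params(c)["K"]).tolist())
    for n in["case_a_mid","case_c_mid","hold_arm","hold_grip","tin"]:
        W=pts(c,d)
        for o in ctrl.outline_of(c,n)[:7]:
            r=o["region"]&(d>0); w=W[r]
            print(n,round(o["score"],2),np.round(o["position"]),r.sum(),np.round(np.median(w,0),3) if len(w) else 0)
print(ctrl.get_obs())
E
```

```text
pics
top [[0.026, -0.995, 0.095, 0.429], [-1.0, -0.027, -0.003, -0.165], [0.006, -0.095, -0.995, 1.607], [0.0, 0.0, 0.0, 1.0]] [[483.7508433721719, 0.0, 260.97713076716633], [0.0, 483.7508433721719, 189.46760503615462], [0.0, 0.0, 1.0]]
case_c_mid 0.94 [337. 212.] 585 [ 0.513 -0.422  0.022]
hold_arm 0.78 [216. 202.] 273 [ 0.535 -0.019  0.077]
hold_arm 0.49 [214. 199.] 3400 [ 0.552 -0.025  0.009]
hold_arm 0.26 [170. 255.] 34 [0.36  0.119 0.03 ]
hold_grip 0.86 [212. 203.] 257 [ 0.532 -0.016  0.076]
tin 0.7 [162. 136.] 251 [0.756 0.173 0.026]
side [[-0.999, -0.037, 0.036, 0.511], [-0.049, 0.456, -0.889, 1.101], [0.017, -0.889, -0.457, 0.737], [0.0, 0.0, 0.0, 1.0]] [[461.20511578741605, 0.0, 257.8947742532137], [0.0, 461.20511578741605, 189.17294266883914], [0.0, 0.0, 1.0]]
case_c_mid 0.82 [273. 174.] 240 [ 0.518 -0.407  0.02 ]
hold_arm 0.66 [266. 220.] 260 [ 0.528 -0.01   0.07 ]
hold_grip 0.79 [266. 220.] 329 [ 0.533 -0.013  0.071]
hold_grip 0.57 [190. 206.] 199 [ 0.775 -0.125  0.03 ]
tin 0.65 [172. 276.] 410 [0.757 0.185 0.024]
{'time_s': 0.6, 'q': array([-1.47432397e+00,  1.80784702e-01,  1.60699053e+00,  1.04341101e-05,
        1.35376674e+00, -2.06314924e-01]), 'dq': array([-0.00154744,  0.00039554, -0.00080322, -0.00011062, -0.00144413,
       -0.00014815]), 'joint_efforts': array([-1.00900161e-03, -4.44601142e+01, -3.51518691e+01, -4.60650790e-04,
        1.01684775e-03, -2.69879820e-05]), 'eef_pos': array([ 0.1714693 , -0.54887064,  0.23130165]), 'eef_rot': array([2.55793543e-05, 9.88562024e-01, 1.50814869e-01, 3.69612678e-06]), 'wrist_force': array([-0.888062  ,  0.03269457,  0.17439796]), 'torque': array([ 0.02048551, -0.03986185,  0.08207791]), 'grasp_force': 0.0, 'opening': 0.9998712668835684}
```

View pics/top0.png

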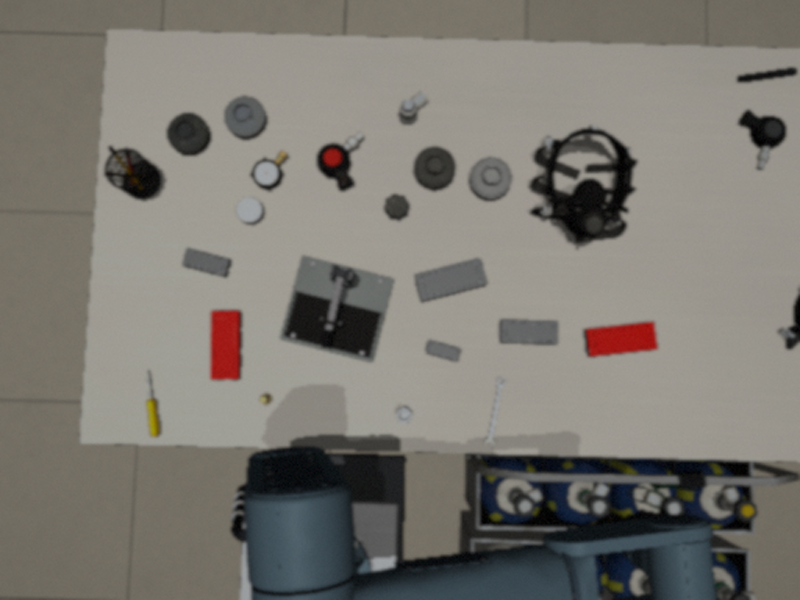

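View pics/side0.png

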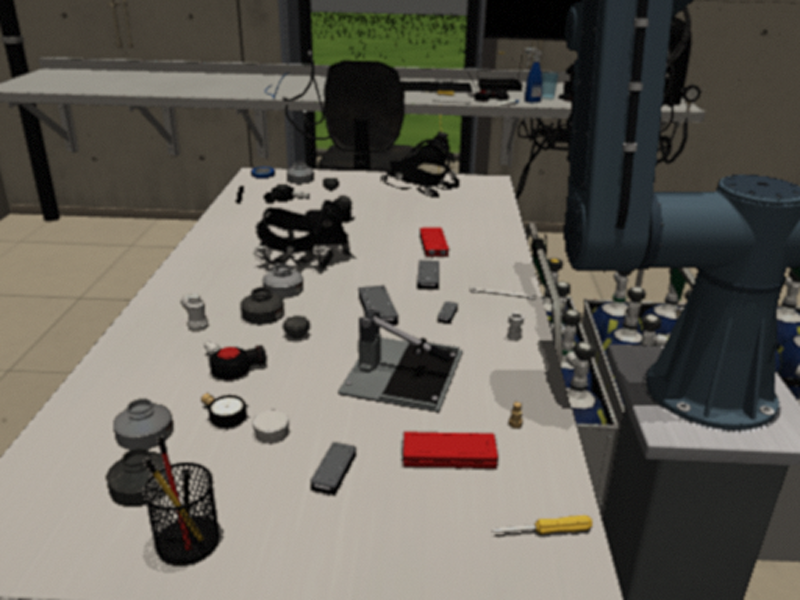

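The top view shows four grey cases at (450,280), (528,331), (207,262) and (443,350) in 800x600 pixels. Two red look-alikes at (226,345) and (620,338) are to be left alone. The stand is at (337,308), with its column at the top and its arm pointing to the robot. Next I fit rectangles to these.

```bash
cat >> h.py <<'E'
def rect(xy):
    (c,s,a)=cv2.minAreaRect((xy*1000).astype(np.float32)); 
    b=cv2.boxPoints((c,s,a)); e=[b[1]-b[0],b[2]-b[1]]; e=max(e,key=np.linalg.norm)
    return np.array(c)/1000,sorted(s),np.arctan2(e[1],e[0])%np.pi
def fit(im,d,cam,seed,zr=(0.012,0.034),win=60,grey=True):
    "components of raised grey pixels near seed (512-px coords)"
    W=pts(cam,d); m=(W[...,2]>zr[0])&(W[...,2]<zr[1])&(d>0)
    if grey:
        i=im.astype(int); m&=(i.max(-1)-i.min(-1)<40)
    n,l=cv2.connectedComponents(m.astype(np.uint8),connectivity=4)
    y0,x0=int(seed[1]),int(seed[0]); sub=l[y0-4:y0+5,x0-4:x0+5]; k=sub[sub>0]
    if not len(k): return None
    k=np.bincount(k).argmax(); w=W[l==k]
    return rect(w[:,:2]),np.median(w[:,2]),len(w),l==k
E
python3 - <<'E'
from h import *
z=np.load("top0.npz");im,d=z["im"],z["d"]
for s in[(450,280),(528,331),(207,262),(443,350)]:
    r=fit(im,d,"top",np.array(s)*.64); print(s,[np.round(x,3) for x in r[0]],r[1],r[2])
W=pts("top",d)
m=(W[...,2]>.003)&(W[...,2]<.02)
box=np.zeros_like(m);box[155:240,172:258]=1
w=W[m&box];print("tray",rect(w[:,:2]),np.median(w[:,2]),len(w))
m=(W[...,2]>.035)&box; w=W[m]; print("arm",rect(w[:,:2]),w[:,2].max()); m=(W[...,2]>.095)&box;print("col",rect(W[m][:,:2]))
for n in["tin","wheel","brass_adapter","coupling"]:
    for o in ctrl.outline_of("top",n)[:3]: 
        r=o["region"]; print(n,round(o["score"],2),np.round(o["position"]),np.round(np.median(W[r],0),3))
E
```

```text
(450, 280) [array([ 0.619, -0.258]), array([ 61.624, 148.897]), np.float32(1.862)] 0.025085739052479683 802
(528, 331) [array([ 0.514, -0.424]), array([ 50.081, 123.115]), np.float32(1.558)] 0.022346060988065464 569
(207, 262) [array([0.643, 0.262]), array([40.09 , 99.617]), np.float32(1.353)] 0.020033581440608517 349
(443, 350) [array([ 0.469, -0.245]), array([29.586, 71.909]), np.float32(1.327)] 0.01798231175641818 187
tray (array([ 0.55469012, -0.01617632]), [280.1057434082031, 284.2063293457031], np.float32(1.5977744)) 0.007802026954993879 3635
arm (array([ 0.50637866, -0.04807809]), [128.55160522460938, 249.7906036376953], np.float32(0.5145659)) 1.606533256352954
col (array([ 0.52393683, -0.0792675 ]), [55.52436447143555, 249.98440551757812], np.float32(0.5203434))
tin 0.7 [162. 136.] [0.756 0.172 0.026]
wheel 0.65 [252. 130.] [ 0.77  -0.139  0.033]
```

Run:
```python
from h import *
z=np.load("top0.npz");im,d=z["im"],z["d"]
W=pts("top",d);box=np.zeros(d.shape,bool);box[155:240,172:258]=1;box&=d>0
m=(W[...,2]>.004)&(W[...,2]<.02)&box
n,l,st,_=cv2.connectedComponentsWithStats(m.astype(np.uint8));k=st[1:,4].argmax()+1
w=W[l==k];c,s,a=rect(w[:,:2]);print("plate",c,s,a,a-np.pi/2)
black=(im.max(-1)<60)&(l==k);print("black floor",rect(W[black][:,:2]),black.sum())
m=(W[...,2]>.035)&box;w=W[m];print("arm",rect(w[:,:2]),w[:,2].max(),len(w))
m=(W[...,2]>.1)&box;w=W[m];print("col",rect(w[:,:2]),w.mean(0),len(w))
m=(W[...,2]>.04)&(W[...,2]<.095)&box
for lo in np.arange(.04,.115,.01):
    q=m&(W[...,2]>=lo)&(W[...,2]<lo+.01); print(round(lo,3),q.sum(),W[q].mean(0).round(3) if q.any() else '')
z=np.load("side0.npz");im,d=z["im"],z["d"];W=pts("side",d)
r=ctrl.outline_of("side","hold_grip")
o=None
im,d=ctrl.camera("side");W=pts("side",d)
for o in ctrl.outline_of("side","hold_grip")[:1]:
    w=W[o["region"]];print("grip side",w.mean(0),w.min(0),w.max(0),rect(w[:,:2]))
```

```text
plate [ 0.55282263 -0.00982498] [202.70407104492188, 230.67860412597656] 1.3139681 -0.2568283
black floor (array([ 0.54964514, -0.01900713]), [160.8134765625, 183.6831817626953], np.float32(1.3459306)) 1247
arm (array([ 0.54987115, -0.02089642]), [45.82627868652344, 168.18994140625], np.float32(2.9542582)) 0.12199052966361501 403
col (array([ 0.60946942, -0.0360512 ]), [45.454803466796875, 54.1884880065918], np.float32(0.3445382)) [ 0.61122495 -0.03250523  0.11041496] 129
0.04 9 [ 0.544 -0.025  0.047]
0.05 34 [ 0.493 -0.008  0.056]
0.06 89 [ 0.531 -0.014  0.066]
0.07 61 [ 0.538 -0.017  0.075]
0.08 39 [ 0.558 -0.02   0.084]
0.09 23 [ 0.577 -0.025  0.093]
0.1 0 
0.11 0 
grip side [ 0.54103236 -0.00925293  0.07759095] [ 0.47175177 -0.1894943  -0.0005108 ] [0.62332517 1.10098608 0.73657963] (array([0.50133801, 0.45070758]), [147.26768493652344, 1292.3382568359375], np.float32(1.6693263))
```

Run:
```python
from h import *
z=np.load("top0.npz");im=z["im"];P=ctrl.camera_params("top");K=np.array(P["K"]);T=np.linalg.inv(np.array(P["cam_to_world"]))
def rectify(z0):
    # out px (col,row): y=0.14-col/2.. ; x=0.70-row
    s=0.0005
    c,r=np.meshgrid(np.arange(560),np.arange(600)); X=.70-r*s; Y=.13-c*s
    p=np.stack([X,Y,np.full_like(X,z0),np.ones_like(X)],-1)@T.T
    u=p[...,0]/p[...,2]*K[0,0]+K[0,2]; v=p[...,1]/p[...,2]*K[1,1]+K[1,2]
    return cv2.remap(im,u.astype(np.float32),v.astype(np.float32),cv2.INTER_CUBIC)
o=rectify(.008)[...,::-1].copy()
for k in range(0,600,100): cv2.line(o,(0,k),(6,k),(0,0,255),1)
cv2.imwrite("pics/rect.png",o)
```

```text
(no output)
```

View pics/rect.png

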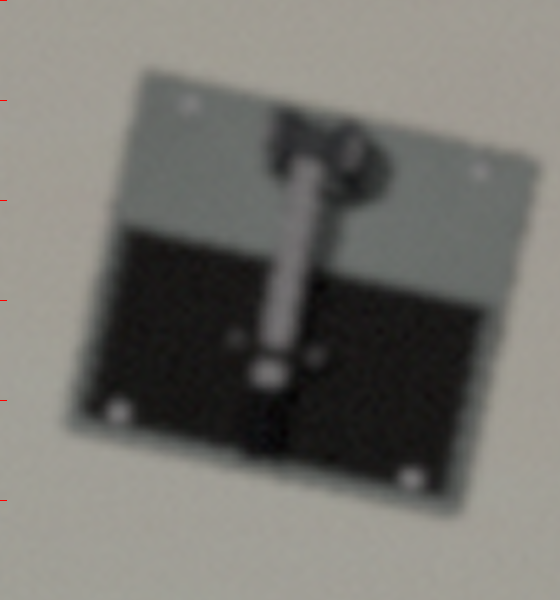

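Tray from the rectified view: plate corners (147,68), (540,160), (457,518) and (67,428) give yaw -0.226. Black floor and roller agree on centre ≈ (0.520, -0.013). That puts the grip at about (0.489, -0.006, 0.053). Cases b, c, d and e match their sizes; a is absent. I'll start moving.

```bash
cat >> h.py <<'E'
TC=np.array([.520,-.0128]);TY=-.226;EX=np.array([np.cos(TY),np.sin(TY)]);EY=np.array([-EX[1],EX[0]])
from scipy.spatial.transform import Rotation as R
def pose():
    o=ctrl.get_obs();q=o["eef_rot"];r=R.from_quat([q[1],q[2],q[3],q[0]]);m=r.as_matrix()
    return o["eef_pos"],np.arctan2(m[1,0],m[0,0]),np.degrees(np.arccos(-m[2,2])),o
def plan(wps,step=58,p=None,yaw=None):
    "wps: (x,y,z,yaw or None,jaw,minrows); prints rows"
    if p is None: p,yaw,_,o=pose()
    rows=[]
    for x,y,z,ya,j,mn in wps:
        t=np.array([x,y,z]);dy=0 if ya is None else (ya-yaw+np.pi)%(2*np.pi)-np.pi
        n=max(mn,int(np.ceil(np.linalg.norm(t-p)*1000/step)),int(np.ceil(abs(np.degrees(dy))/10.5)))
        for i in range(n):
            s=p+(t-p)/(n-i); d=(s-p)*1000
            ex=np.array([np.cos(yaw),np.sin(yaw)]);ey=np.array([ex[1],-ex[0]])
            off=[round(float(d[:2]@ex)),round(float(d[:2]@ey)),round(float(-d[2]))]
            r=round(-np.degrees(dy)/n,1)
            w=ex*off[0]+ey*off[1]; p=p+np.array([w[0],w[1],-off[2]])/1000; yaw+=-np.radians(r)
            rows.append((j,off,r))
    for i,(j,o,r) in enumerate(rows): print(("-- " if i%5==0 else "   ")+str(j),o,[0,0,r])
    print("end",p.round(3),round(yaw,3),"n",len(rows))
def st():
    p,y,t,o=pose();print("t",round(o["time_s"],2),"tcp",p.round(4),"yaw",round(y,3),"tilt",round(t,2),"open",round(o["opening"],3),"F",o["wrist_force"].round(1),"gf",round(o["grasp_force"],1))
E
python3 -c "
from h import *
st(); plan([(.40,-.36,.23,None,1,0),(.489,-.006,.19,-.226,.5,0),(.489,-.006,.12,-.226,.5,0)])"
```

```text
t 0.95 tcp [ 0.1715 -0.5488  0.2313] yaw 0.303 tilt 0.0 open 0.997 F [-0.1  0.2  0.1] gf 0.0
-- 1 [46, -19, 0] [0, 0, np.float64(-0.0)]
   1 [46, -19, 0] [0, 0, np.float64(-0.0)]
   1 [46, -19, 0] [0, 0, np.float64(-0.0)]
   1 [45, -18, 0] [0, 0, np.float64(-0.0)]
   1 [46, -19, 1] [0, 0, np.float64(-0.0)]
-- 1 [45, -18, 0] [0, 0, np.float64(-0.0)]
   0.5 [27, -44, 6] [0, 0, np.float64(4.3)]
   0.5 [24, -46, 6] [0, 0, np.float64(4.3)]
   0.5 [20, -48, 6] [0, 0, np.float64(4.3)]
   0.5 [17, -50, 6] [0, 0, np.float64(4.3)]
-- 0.5 [13, -51, 5] [0, 0, np.float64(4.3)]
   0.5 [9, -51, 6] [0, 0, np.float64(4.3)]
   0.5 [5, -52, 5] [0, 0, np.float64(4.3)]
   0.5 [0, 0, 35] [0, 0, np.float64(0.1)]
   0.5 [0, 0, 35] [0, 0, np.float64(0.1)]
end [ 0.489 -0.006  0.12 ] -0.226 n 15
```

Call:
apply_moves([
  {"jaw": 1, "offset": [46, -19, 0], "rot": [0, 0, 0]},
  {"jaw": 1, "offset": [46, -19, 0], "rot": [0, 0, 0]},
  {"jaw": 1, "offset": [46, -19, 0], "rot": [0, 0, 0]},
  {"jaw": 1, "offset": [45, -18, 0], "rot": [0, 0, 0]},
  {"jaw": 1, "offset": [46, -19, 0], "rot": [0, 0, 0]},
])

```text
time_s: 1.58
eef_pos: [0.3631, -0.3899, 0.2315]
eef_rot: [0.0, 0.989, 0.151, 0.0]
wrist_force: [0.5, 0.6, -0.1]
opening: 0.998
grasp_force: 0.0
```

Call:
apply_moves([
  {"jaw": 1, "offset": [45, -18, 0], "rot": [0, 0, 0]},
  {"jaw": 0.5, "offset": [27, -44, 6], "rot": [0, 0, 4.3]},
  {"jaw": 0.5, "offset": [24, -46, 6], "rot": [0, 0, 4.3]},
  {"jaw": 0.5, "offset": [20, -48, 6], "rot": [0, 0, 4.3]},
  {"jaw": 0.5, "offset": [17, -50, 6], "rot": [0, 0, 4.3]},
])

```text
time_s: 2.2
eef_pos: [0.4511, -0.1567, 0.2073]
eef_rot: [0.0, 1.0, -0.0, 0.0]
wrist_force: [0.5, 0.1, 0.0]
opening: 0.501
grasp_force: 0.0
```

Call:
apply_moves([
  {"jaw": 0.5, "offset": [13, -51, 5], "rot": [0, 0, 4.3]},
  {"jaw": 0.5, "offset": [9, -51, 6], "rot": [0, 0, 4.3]},
  {"jaw": 0.5, "offset": [5, -52, 5], "rot": [0, 0, 4.3]},
  {"jaw": 0.5, "offset": [0, 0, 0], "rot": [0, 0, 0]},
  {"jaw": 0.5, "offset": [0, 0, 0], "rot": [0, 0, 0]},
])

```text
time_s: 2.82
eef_pos: [0.4889, -0.0065, 0.1913]
eef_rot: [0.0, 0.994, -0.11, 0.0]
wrist_force: [0.8, 0.3, 0.4]
opening: 0.498
grasp_force: 0.0
```

```bash
python3 -c "
from h import *
st(); plan([(.489,-.006,.10,-.226,.5,0),(.489,-.006,.034,-.226,.5,2)])
im,d=ctrl.camera('side');cv2.imwrite('pics/s1.png',cv2.resize(im[150:300,170:370,::-1],(800,600)))"
```

```text
t 2.83 tcp [ 0.4889 -0.0065  0.1913] yaw -0.221 tilt 0.02 open 0.498 F [0.8 0.3 0.4] gf 0.0
-- 0.5 [0, 0, 46] [0, 0, np.float64(0.1)]
   0.5 [0, 0, 45] [0, 0, np.float64(0.1)]
   0.5 [0, 0, 33] [0, 0, np.float64(0.0)]
   0.5 [0, 0, 33] [0, 0, np.float64(0.0)]
end [ 0.489 -0.006  0.034] -0.224 n 4
```

View pics/s1.png

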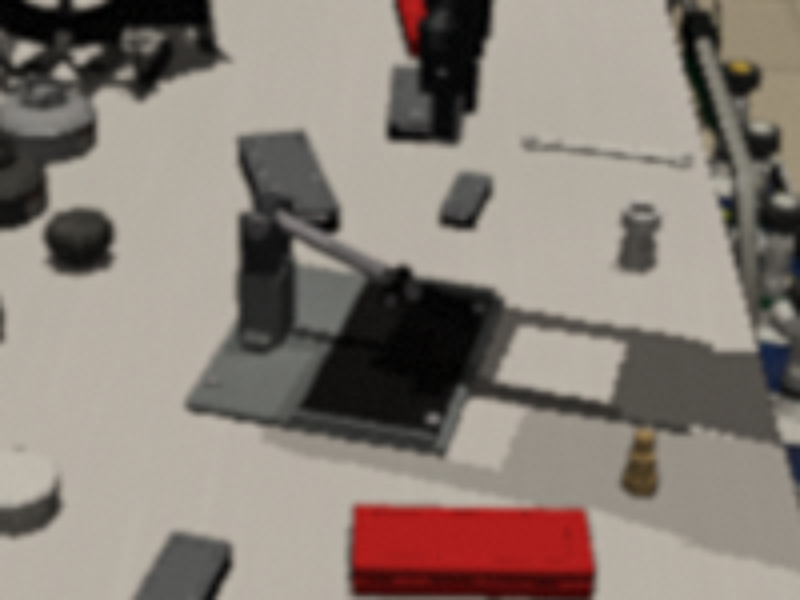

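The side crop shows the arm down, with roller near (400,280) and grip just beyond it. The gripper is above. I descend and grasp.

Call:
apply_moves([
  {"jaw": 0.5, "offset": [0, 0, 46], "rot": [0, 0, 0]},
  {"jaw": 0.5, "offset": [0, 0, 45], "rot": [0, 0, 0]},
  {"jaw": 0.5, "offset": [0, 0, 33], "rot": [0, 0, 0]},
  {"jaw": 0.5, "offset": [0, 0, 33], "rot": [0, 0, 0]},
  {"jaw": 0.5, "offset": [0, 0, 0], "rot": [0, 0, 0]},
])

```text
time_s: 3.5
eef_pos: [0.4867, -0.0072, 0.0323]
eef_rot: [-0.0, 0.994, -0.112, -0.003]
wrist_force: [0.4, -0.2, 0.8]
opening: 0.503
grasp_force: 0.0
```

Call:
apply_moves([
  {"jaw": 0, "offset": [0, 0, 0], "rot": [0, 0, 0]},
  {"jaw": 0, "offset": [0, 0, 0], "rot": [0, 0, 0]},
  {"jaw": 0, "offset": [0, 0, 0], "rot": [0, 0, 0]},
  {"jaw": 0, "offset": [0, 0, 0], "rot": [0, 0, 0]},
  {"jaw": 0, "offset": [0, 0, 0], "rot": [0, 0, 0]},
])

```text
time_s: 4.12
eef_pos: [0.4905, -0.0065, 0.036]
eef_rot: [0.0, 0.994, -0.111, 0.002]
wrist_force: [-0.9, 3.1, 7.3]
opening: 0.177
grasp_force: 59.6
```

Run:
```python
from h import *
st()
# swing: deltas relative to angle 0, in stand x/z (mm)
a=0.384;L=142
pr=None
for th in np.arange(0,2.31,.165):
    e=th-a; q=np.array([-L*np.cos(e),L*np.sin(e)])
    if pr is not None: print(round(th,3),"tool x %d z %d"%tuple(np.round((q-pr)*[1,-1])))
    pr=q if pr is None else pr+np.round(q-pr)
```

```text
t 4.12 tcp [ 0.4905 -0.0065  0.036 ] yaw -0.222 tilt 0.19 open 0.177 F [-0.9  3.1  7.3] gf 59.6
0.165 tool x -7 z -22
0.33 tool x -3 z -24
0.495 tool x 1 z -23
0.66 tool x 4 z -23
0.825 tool x 8 z -22
0.99 tool x 12 z -20
1.155 tool x 15 z -18
1.32 tool x 17 z -16
1.485 tool x 20 z -12
1.65 tool x 22 z -9
1.815 tool x 23 z -5
1.98 tool x 23 z -1
2.145 tool x 24 z 2
```

Call:
apply_moves([
  {"jaw": 0, "offset": [-7, 0, -22], "rot": [0, 0, 0]},
  {"jaw": 0, "offset": [-3, 0, -24], "rot": [0, 0, 0]},
  {"jaw": 0, "offset": [1, 0, -23], "rot": [0, 0, 0]},
  {"jaw": 0, "offset": [4, 0, -23], "rot": [0, 0, 0]},
  {"jaw": 0, "offset": [8, 0, -22], "rot": [0, 0, 0]},
])

```text
time_s: 4.75
eef_pos: [0.4924, -0.0069, 0.1489]
eef_rot: [-0.0, 0.994, -0.111, 0.001]
wrist_force: [11.9, 1.0, -12.3]
opening: 0.173
grasp_force: 58.7
```

Call:
apply_moves([
  {"jaw": 0, "offset": [12, 0, -20], "rot": [0, 0, 0]},
  {"jaw": 0, "offset": [15, 0, -18], "rot": [0, 0, 0]},
  {"jaw": 0, "offset": [17, 0, -16], "rot": [0, 0, 0]},
  {"jaw": 0, "offset": [20, 0, -12], "rot": [0, 0, 0]},
  {"jaw": 0, "offset": [0, 0, 0], "rot": [0, 0, 0]},
])

```text
time_s: 5.38
eef_pos: [0.5545, -0.0209, 0.2143]
eef_rot: [-0.0, 0.994, -0.111, -0.0]
wrist_force: [1.2, 2.1, -0.6]
opening: 0.169
grasp_force: 63.4
```

```bash
python3 -c "
from h import *
st();p=pose()[0]
d=p[:2]-TC; print('stand frame',d@EX,d@EY,p[2]+.019-.008)"
```

```text
t 5.38 tcp [ 0.5545 -0.0209  0.2143] yaw -0.222 tilt 0.04 open 0.169 F [ 1.2  2.1 -0.6] gf 63.4
stand frame 0.03545026903624 -0.00017419515232429172 0.22527327743041195
```

Call:
apply_moves([
  {"jaw": 0, "offset": [22, 0, -9], "rot": [0, 0, 0]},
  {"jaw": 0, "offset": [23, 0, -5], "rot": [0, 0, 0]},
  {"jaw": 0, "offset": [23, 0, -1], "rot": [0, 0, 0]},
  {"jaw": 0, "offset": [24, 0, 2], "rot": [0, 0, 0]},
  {"jaw": 0, "offset": [23, 0, 6], "rot": [0, 0, 0]},
])

```text
time_s: 6.0
eef_pos: [0.6649, -0.0459, 0.2206]
eef_rot: [-0.0, 0.994, -0.111, -0.002]
wrist_force: [-5.9, 3.3, -0.4]
opening: 0.17
grasp_force: 65.6
```

Call:
apply_moves([
  {"jaw": 0, "offset": [0, 0, 0], "rot": [0, 0, 0]},
  {"jaw": 0.4, "offset": [0, 0, 0], "rot": [0, 0, 0]},
  {"jaw": 0.4, "offset": [0, 0, 0], "rot": [0, 0, 0]},
  {"jaw": 0.4, "offset": [0, 0, -40], "rot": [0, 0, 0]},
  {"jaw": 0.4, "offset": [0, 0, -50], "rot": [0, 0, 0]},
])

```text
time_s: 6.62
eef_pos: [0.6655, -0.0467, 0.3117]
eef_rot: [0.0, 0.994, -0.111, -0.001]
wrist_force: [0.6, -0.6, 0.4]
opening: 0.406
grasp_force: 0.0
```

Run:
```python
from h import *
st()
im,d=ctrl.camera('side');cv2.imwrite('pics/s2.png',cv2.resize(im[100:300,120:387,::-1],(800,600)))
plan([(.610,-.18,.25,.6,1,0),(.619,-.258,.16,1.862,1,0)])
```

```text
t 6.62 tcp [ 0.6655 -0.0467  0.3117] yaw -0.223 tilt 0.09 open 0.406 F [ 0.6 -0.6  0.4] gf 0.0
-- 1 [-6, 28, 14] [0, 0, np.float64(-9.4)]
   1 [-10, 27, 14] [0, 0, np.float64(-9.4)]
   1 [-14, 25, 15] [0, 0, np.float64(-9.4)]
   1 [-19, 23, 14] [0, 0, np.float64(-9.4)]
   1 [-22, 19, 15] [0, 0, np.float64(-9.4)]
-- 1 [-5, 10, 13] [0, 0, np.float64(-10.3)]
   1 [-7, 9, 13] [0, 0, np.float64(-10.3)]
   1 [-8, 8, 13] [0, 0, np.float64(-10.3)]
   1 [-10, 6, 13] [0, 0, np.float64(-10.3)]
   1 [-10, 4, 13] [0, 0, np.float64(-10.3)]
-- 1 [-11, 2, 12] [0, 0, np.float64(-10.3)]
   1 [-11, 0, 13] [0, 0, np.float64(-10.3)]
end [ 0.619 -0.258  0.16 ] 1.856 n 12
```

View pics/s2.png

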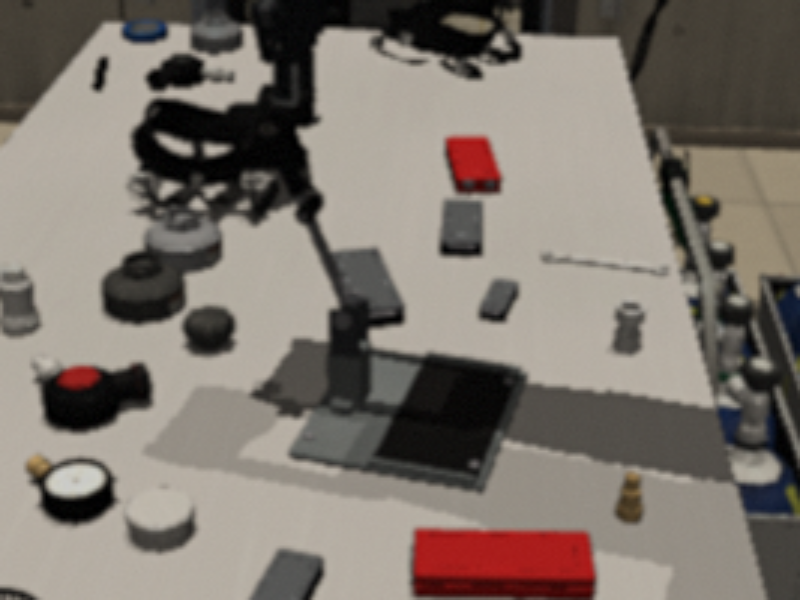

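The arm leans back on its stop (roller at (310,200), column at (348,340)). A quick re-check of all the cases before going for b.

```bash
cat >> h.py <<'E'
def cases(zmax=.034):
    im,d=ctrl.camera("top");W=pts("top",d);i=im.astype(int)
    m=(W[...,2]>.012)&(W[...,2]<zmax)&(d>0)&(i.max(-1)-i.min(-1)<40)
    n,l,s,_=cv2.connectedComponentsWithStats(m.astype(np.uint8),connectivity=4)
    for k in range(1,n):
        if 120<s[k,4]<1100:
            w=W[l==k];c,sz,a=rect(w[:,:2])
            if 22<sz[0]<75 and sz[1]>60 and c[0]<.72: print(c.round(4),np.round(sz),"ang",round(float(a),3),"z",np.median(w[:,2]).round(4),s[k,4])
E
python3 -c "
from h import *
cases()"
```

```text
[0.6434 0.2619] [ 40. 100.] ang 1.347 z 0.0203 346
[ 0.6198 -0.2581] [ 61. 149.] ang 1.844 z 0.0249 811
[ 0.5137 -0.4242] [ 50. 123.] ang 1.558 z 0.0217 574
[ 0.4695 -0.2451] [29. 73.] ang 1.332 z 0.0178 189
[ 0.0766 -0.0132] [ 65. 190.] ang 1.373 z 0.0162 485
[-0.0054 -0.0907] [34. 68.] ang 3.06 z 0.0157 147
```

Call:
apply_moves([
  {"jaw": 1, "offset": [-6, 28, 14], "rot": [0, 0, -9.4]},
  {"jaw": 1, "offset": [-10, 27, 14], "rot": [0, 0, -9.4]},
  {"jaw": 1, "offset": [-14, 25, 15], "rot": [0, 0, -9.4]},
  {"jaw": 1, "offset": [-19, 23, 14], "rot": [0, 0, -9.4]},
  {"jaw": 1, "offset": [-22, 19, 15], "rot": [0, 0, -9.4]},
])

```text
time_s: 7.35
eef_pos: [0.6069, -0.1801, 0.2396]
eef_rot: [0.001, 0.955, 0.297, 0.001]
wrist_force: [0.2, 0.1, 0.1]
opening: 0.998
grasp_force: 0.0
```

Call:
apply_moves([
  {"jaw": 1, "offset": [-5, 10, 13], "rot": [0, 0, -10.3]},
  {"jaw": 1, "offset": [-7, 9, 13], "rot": [0, 0, -10.3]},
  {"jaw": 1, "offset": [-8, 8, 13], "rot": [0, 0, -10.3]},
  {"jaw": 1, "offset": [-10, 6, 13], "rot": [0, 0, -10.3]},
  {"jaw": 1, "offset": [-10, 4, 13], "rot": [0, 0, -10.3]},
])

```text
time_s: 7.98
eef_pos: [0.6147, -0.2355, 0.1745]
eef_rot: [0.001, 0.731, 0.682, 0.0]
wrist_force: [-0.1, 0.6, 0.3]
opening: 1.002
grasp_force: 0.0
```

Call:
apply_moves([
  {"jaw": 1, "offset": [-11, 2, 12], "rot": [0, 0, -10.3]},
  {"jaw": 1, "offset": [-11, 0, 13], "rot": [0, 0, -10.3]},
  {"jaw": 1, "offset": [0, 0, 0], "rot": [0, 0, 0]},
  {"jaw": 1, "offset": [0, 0, 0], "rot": [0, 0, 0]},
  {"jaw": 1, "offset": [0, 0, 0], "rot": [0, 0, 0]},
])

```text
time_s: 8.6
eef_pos: [0.6175, -0.2566, 0.1503]
eef_rot: [0.001, 0.6, 0.8, 0.0]
wrist_force: [-0.1, -0.8, 0.8]
opening: 0.998
grasp_force: 0.0
```

```bash
python3 -c "
from h import *
st(); plan([(.619,-.258,.06,1.862,1,2),(.619,-.258,.0,1.862,1,3)])"
```

```text
t 8.6 tcp [ 0.6175 -0.2566  0.1503] yaw 1.855 tilt 0.09 open 0.998 F [-0.1 -0.8  0.8] gf 0.0
-- 1 [-1, 1, 45] [0, 0, np.float64(-0.2)]
   1 [-1, 0, 45] [0, 0, np.float64(-0.2)]
   1 [0, 0, 20] [0, 0, np.float64(-0.0)]
   1 [0, 0, 20] [0, 0, np.float64(-0.0)]
   1 [0, 0, 20] [0, 0, np.float64(-0.0)]
end [ 0.619 -0.258  0.   ] 1.862 n 5
```

Call:
apply_moves([
  {"jaw": 1, "offset": [-1, 1, 45], "rot": [0, 0, 0]},
  {"jaw": 1, "offset": [-1, 0, 45], "rot": [0, 0, 0]},
  {"jaw": 1, "offset": [0, 0, 20], "rot": [0, 0, 0]},
  {"jaw": 1, "offset": [0, 0, 20], "rot": [0, 0, 0]},
  {"jaw": 1, "offset": [0, 0, 19], "rot": [0, 0, 0]},
])

```text
time_s: 9.22
eef_pos: [0.6197, -0.259, 0.0007]
eef_rot: [0.001, 0.599, 0.8, 0.0]
wrist_force: [-0.6, -0.4, -0.7]
opening: 1.0
grasp_force: 0.0
```

Call:
apply_moves([
  {"jaw": 0.6, "offset": [0, 0, 0], "rot": [0, 0, 0]},
  {"jaw": 0.5, "offset": [0, 0, 0], "rot": [0, 0, 0]},
  {"jaw": 0.3, "offset": [0, 0, 0], "rot": [0, 0, 0]},
  {"jaw": 0, "offset": [0, 0, 0], "rot": [0, 0, 0]},
  {"jaw": 0, "offset": [0, 0, 0], "rot": [0, 0, 0]},
])

```text
time_s: 9.85
eef_pos: [0.619, -0.2587, 0.0011]
eef_rot: [0.001, 0.599, 0.8, 0.0]
wrist_force: [0.6, 0.3, 2.8]
opening: 0.682
grasp_force: 69.2
```

```bash
python3 -c "
from h import *
st(); p,y,_,o=pose(); print('tool y err of case centre; target');
plan([(p[0],p[1],.09,None,0,2),(.520,-.0128,.09,1.345,0,0),(.520,-.0128,.06,1.345,0,1)],step=50)"
```

```text
t 9.85 tcp [ 0.619  -0.2587  0.0011] yaw 1.856 tilt 0.06 open 0.682 F [0.6 0.3 2.8] gf 69.2
tool y err of case centre; target
-- 0 [0, 0, -44] [0, 0, np.float64(-0.0)]
   0 [0, 0, -45] [0, 0, np.float64(-0.0)]
   0 [44, -4, 0] [0, 0, np.float64(4.9)]
   0 [43, -8, 0] [0, 0, np.float64(4.9)]
   0 [43, -12, 0] [0, 0, np.float64(4.9)]
-- 0 [41, -15, 0] [0, 0, np.float64(4.9)]
   0 [40, -19, 0] [0, 0, np.float64(4.9)]
   0 [39, -22, 0] [0, 0, np.float64(4.9)]
   0 [0, 0, 30] [0, 0, np.float64(-0.1)]
end [ 0.52  -0.012  0.06 ] 1.345 n 9
```

```bash
python3 -c "
from h import *
p,y,_,o=pose()
plan([(p[0],p[1],.09,None,0,2),(.497,-.148,.09,1.345,0,0),(.520,-.0128,.09,1.345,0,0)],step=50)"
```

```text
-- 0 [0, 0, -44] [0, 0, np.float64(-0.0)]
   0 [0, 0, -45] [0, 0, np.float64(-0.0)]
   0 [35, -21, 0] [0, 0, np.float64(7.3)]
   0 [32, -26, 0] [0, 0, np.float64(7.3)]
   0 [29, -30, 0] [0, 0, np.float64(7.3)]
-- 0 [24, -33, 0] [0, 0, np.float64(7.3)]
   0 [46, -3, 0] [0, 0, np.float64(0.0)]
   0 [46, -2, 0] [0, 0, np.float64(0.0)]
   0 [45, -3, 0] [0, 0, np.float64(0.0)]
end [ 0.52  -0.013  0.09 ] 1.347 n 9
```

Call:
apply_moves([
  {"jaw": 0, "offset": [0, 0, -44], "rot": [0, 0, 0]},
  {"jaw": 0, "offset": [0, 0, -45], "rot": [0, 0, 0]},
  {"jaw": 0, "offset": [35, -21, 0], "rot": [0, 0, 7.3]},
  {"jaw": 0, "offset": [32, -26, 0], "rot": [0, 0, 7.3]},
  {"jaw": 0, "offset": [29, -30, 0], "rot": [0, 0, 7.3]},
])

```text
time_s: 10.48
eef_pos: [0.5255, -0.1742, 0.0888]
eef_rot: [-0.0, 0.742, 0.67, -0.0]
wrist_force: [0.8, 0.4, -4.2]
opening: 0.685
grasp_force: 68.6
```

Call:
apply_moves([
  {"jaw": 0, "offset": [24, -33, 0], "rot": [0, 0, 7.3]},
  {"jaw": 0, "offset": [46, -3, 0], "rot": [0, 0, 0]},
  {"jaw": 0, "offset": [46, -2, 0], "rot": [0, 0, 0]},
  {"jaw": 0, "offset": [45, -3, 0], "rot": [0, 0, 0]},
  {"jaw": 0, "offset": [0, 0, 0], "rot": [0, 0, 0]},
])

```text
time_s: 11.1
eef_pos: [0.5185, -0.0098, 0.0888]
eef_rot: [-0.001, 0.781, 0.625, -0.0]
wrist_force: [0.4, -0.0, -3.8]
opening: 0.687
grasp_force: 68.7
```

```bash
cat >> h.py <<'E'
def held(cam="side",z=None):
    "grey blob near the tray seen from the side, in stand frame"
    im,d=ctrl.camera(cam);W=pts(cam,d);w=W-np.array([*TC,.008]);s=np.stack([w[...,:2]@EX,w[...,:2]@EY,w[...,2]],-1)
    return im,d,s
E
python3 - <<'E'
from h import *
st();plan([(.520,-.0128,.0105,1.345,0,4)])
im,d,s=held("side");cv2.imwrite('pics/s3.png',cv2.resize(im[150:300,180:380,::-1],(800,600)))
E
```

```text
t 11.1 tcp [ 0.5185 -0.0098  0.0888] yaw 1.351 tilt 0.08 open 0.687 F [ 0.4 -0.  -3.8] gf 68.7
-- 0 [-1, 1, 20] [0, 0, np.float64(0.1)]
   0 [-1, 0, 19] [0, 0, np.float64(0.1)]
   0 [0, 1, 20] [0, 0, np.float64(0.1)]
   0 [-1, 0, 19] [0, 0, np.float64(0.1)]
end [ 0.52  -0.013  0.011] 1.344 n 4
```

View pics/s3.png

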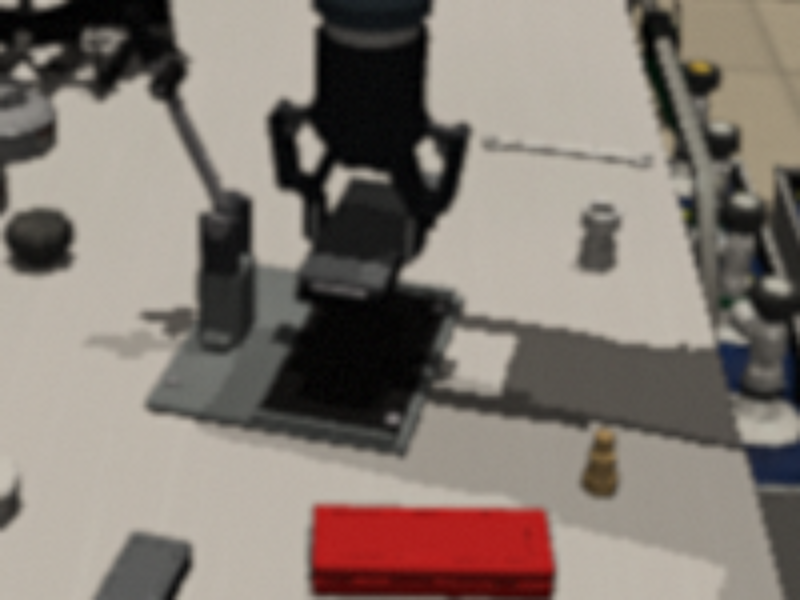

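The case is held level between the fingers at about (360,240), over the tray. I lower and release it.

Call:
apply_moves([
  {"jaw": 0, "offset": [-1, 1, 20], "rot": [0, 0, 0]},
  {"jaw": 0, "offset": [-1, 0, 20], "rot": [0, 0, 0]},
  {"jaw": 0, "offset": [0, 1, 20], "rot": [0, 0, 0]},
  {"jaw": 0, "offset": [-1, 0, 15], "rot": [0, 0, 0]},
  {"jaw": 0, "offset": [0, 0, 4], "rot": [0, 0, 0]},
])

```text
time_s: 11.78
eef_pos: [0.5195, -0.0167, 0.0092]
eef_rot: [-0.001, 0.782, 0.623, -0.001]
wrist_force: [0.4, 0.3, -3.9]
opening: 0.691
grasp_force: 68.5
```

Call:
apply_moves([
  {"jaw": 0, "offset": [0, 0, 0], "rot": [0, 0, 0]},
  {"jaw": 0.85, "offset": [0, 0, 0], "rot": [0, 0, 0]},
  {"jaw": 0.95, "offset": [0, 0, 0], "rot": [0, 0, 0]},
  {"jaw": 0.95, "offset": [0, 0, -40], "rot": [0, 0, 0]},
  {"jaw": 0.95, "offset": [0, 0, -55], "rot": [0, 0, 0]},
])

```text
time_s: 12.4
eef_pos: [0.5195, -0.0159, 0.1057]
eef_rot: [-0.001, 0.782, 0.624, -0.001]
wrist_force: [0.2, -0.2, 0.3]
opening: 0.952
grasp_force: 0.0
```

```bash
python3 -c "
from h import *
st(); plan([(.500,-.15,.15,1.45,1,0),(.5137,-.4242,.12,1.558,1,0)])"
```

```text
t 12.4 tcp [ 0.5195 -0.0159  0.1057] yaw 1.347 tilt 0.14 open 0.952 F [ 0.2 -0.2  0.3] gf 0.0
-- 1 [-45, 4, -15] [0, 0, np.float64(-2.0)]
   1 [-45, 2, -15] [0, 0, np.float64(-2.0)]
   1 [-45, 0, -14] [0, 0, np.float64(-2.0)]
   1 [-54, 9, 6] [0, 0, np.float64(-1.2)]
   1 [-54, 8, 6] [0, 0, np.float64(-1.2)]
-- 1 [-55, 7, 6] [0, 0, np.float64(-1.2)]
   1 [-55, 6, 6] [0, 0, np.float64(-1.2)]
   1 [-55, 5, 6] [0, 0, np.float64(-1.2)]
end [ 0.514 -0.425  0.12 ] 1.556 n 8
```

Call:
apply_moves([
  {"jaw": 1, "offset": [-45, 4, -15], "rot": [0, 0, -2]},
  {"jaw": 1, "offset": [-45, 2, -15], "rot": [0, 0, -2]},
  {"jaw": 1, "offset": [-45, 0, -14], "rot": [0, 0, -2]},
  {"jaw": 1, "offset": [-54, 9, 6], "rot": [0, 0, -1.2]},
  {"jaw": 1, "offset": [-54, 8, 6], "rot": [0, 0, -1.2]},
])

```text
time_s: 13.02
eef_pos: [0.5066, -0.2612, 0.1387]
eef_rot: [0.001, 0.734, 0.68, 0.0]
wrist_force: [1.5, 0.5, -0.5]
opening: 0.999
grasp_force: 0.0
```

Run:
```python
from h import *
cases(.04)
im,d,s=held("top")
z=s[...,2];m=(z>.018)&(z<.04)&(abs(s[...,0])<.06)&(abs(s[...,1])<.1)&(d>0);print("b top in stand frame",rect(s[m][:,:2]),np.median(s[m][:,2]),m.sum())
```

```text
[0.6431 0.2613] [40. 99.] ang 1.348 z 0.0195 348
[ 0.5211 -0.0125] [ 70. 158.] ang 1.39 z 0.0333 835
[ 0.5132 -0.4311] [ 50. 109.] ang 1.572 z 0.0218 444
b top in stand frame (array([ 0.00056279, -0.00402324]), [60.01586151123047, 146.63844299316406], np.float32(1.5680131)) 0.025291757758612594 794
```

Call:
apply_moves([
  {"jaw": 1, "offset": [-55, 7, 6], "rot": [0, 0, -1.2]},
  {"jaw": 1, "offset": [-55, 6, 6], "rot": [0, 0, -1.2]},
  {"jaw": 1, "offset": [-55, 5, 6], "rot": [0, 0, -1.2]},
  {"jaw": 1, "offset": [0, 0, 0], "rot": [0, 0, 0]},
  {"jaw": 1, "offset": [0, 0, 0], "rot": [0, 0, 0]},
])

```text
time_s: 13.75
eef_pos: [0.5147, -0.424, 0.1193]
eef_rot: [-0.0, 0.712, 0.702, 0.0]
wrist_force: [-0.2, 0.7, -0.0]
opening: 0.998
grasp_force: 0.0
```

```bash
python3 -c "
from h import *
st(); plan([(.5137,-.4242,.05,1.558,1,2),(.5137,-.4242,.001,1.558,1,3)])"
```

```text
t 13.75 tcp [ 0.5147 -0.424   0.1193] yaw 1.556 tilt 0.05 open 0.998 F [-0.2  0.7 -0. ] gf 0.0
-- 1 [0, -1, 35] [0, 0, np.float64(-0.1)]
   1 [0, 0, 34] [0, 0, np.float64(-0.1)]
   1 [0, 0, 16] [0, 0, np.float64(0.0)]
   1 [0, 0, 17] [0, 0, np.float64(0.0)]
   1 [0, 0, 16] [0, 0, np.float64(0.0)]
end [ 0.514 -0.424  0.001] 1.559 n 5
```

Call:
apply_moves([
  {"jaw": 1, "offset": [0, -1, 35], "rot": [0, 0, 0]},
  {"jaw": 1, "offset": [0, 0, 34], "rot": [0, 0, 0]},
  {"jaw": 1, "offset": [0, 0, 16], "rot": [0, 0, 0]},
  {"jaw": 1, "offset": [0, 0, 17], "rot": [0, 0, 0]},
  {"jaw": 1, "offset": [0, 0, 15], "rot": [0, 0, 0]},
])

```text
time_s: 14.38
eef_pos: [0.5143, -0.425, 0.0024]
eef_rot: [0.001, 0.712, 0.702, -0.0]
wrist_force: [0.0, -0.5, 0.6]
opening: 0.997
grasp_force: 0.0
```

Call:
apply_moves([
  {"jaw": 0.6, "offset": [0, 0, 0], "rot": [0, 0, 0]},
  {"jaw": 0.4, "offset": [0, 0, 0], "rot": [0, 0, 0]},
  {"jaw": 0, "offset": [0, 0, 0], "rot": [0, 0, 0]},
  {"jaw": 0, "offset": [0, 0, 0], "rot": [0, 0, 0]},
  {"jaw": 0, "offset": [0, 0, 0], "rot": [0, 0, 0]},
])

```text
time_s: 15.0
eef_pos: [0.5143, -0.4257, 0.0035]
eef_rot: [0.001, 0.712, 0.702, -0.0]
wrist_force: [-0.3, -0.2, 5.7]
opening: 0.569
grasp_force: 65.3
```

```bash
python3 -c "
from h import *
st(); p=pose()[0];plan([(p[0],p[1],.10,None,0,2),(.495,-.16,.10,1.345,0,0),(.5196,-.0148,.10,1.345,0,4)],step=50)"
```

```text
t 15.0 tcp [ 0.5143 -0.4257  0.0035] yaw 1.556 tilt 0.12 open 0.569 F [-0.3 -0.2  5.7] gf 65.3
-- 0 [0, 0, -48] [0, 0, np.float64(-0.0)]
   0 [0, 0, -49] [0, 0, np.float64(-0.0)]
   0 [44, -4, 0] [0, 0, np.float64(2.0)]
   0 [44, -5, 0] [0, 0, np.float64(2.0)]
   0 [44, -7, 0] [0, 0, np.float64(2.0)]
-- 0 [44, -9, 0] [0, 0, np.float64(2.0)]
   0 [43, -10, 0] [0, 0, np.float64(2.0)]
   0 [43, -11, 0] [0, 0, np.float64(2.0)]
   0 [37, -2, 0] [0, 0, np.float64(0.0)]
   0 [37, -2, 0] [0, 0, np.float64(0.0)]
-- 0 [36, -2, 0] [0, 0, np.float64(0.0)]
   0 [37, -3, 0] [0, 0, np.float64(0.0)]
end [ 0.519 -0.015  0.1  ] 1.346 n 12
```

Call:
apply_moves([
  {"jaw": 0, "offset": [0, 0, -48], "rot": [0, 0, 0]},
  {"jaw": 0, "offset": [0, 0, -49], "rot": [0, 0, 0]},
  {"jaw": 0, "offset": [44, -4, 0], "rot": [0, 0, 2]},
  {"jaw": 0, "offset": [44, -5, 0], "rot": [0, 0, 2]},
  {"jaw": 0, "offset": [44, -7, 0], "rot": [0, 0, 2]},
])

```text
time_s: 15.62
eef_pos: [0.5034, -0.2905, 0.0986]
eef_rot: [-0.001, 0.749, 0.663, -0.0]
wrist_force: [0.9, -0.4, -1.9]
opening: 0.568
grasp_force: 64.6
```

Call:
apply_moves([
  {"jaw": 0, "offset": [44, -9, 0], "rot": [0, 0, 2]},
  {"jaw": 0, "offset": [43, -10, 0], "rot": [0, 0, 2]},
  {"jaw": 0, "offset": [43, -11, 0], "rot": [0, 0, 2]},
  {"jaw": 0, "offset": [37, -2, 0], "rot": [0, 0, 0]},
  {"jaw": 0, "offset": [37, -2, 0], "rot": [0, 0, 0]},
])

```text
time_s: 16.25
eef_pos: [0.5065, -0.0845, 0.0988]
eef_rot: [-0.001, 0.782, 0.624, -0.0]
wrist_force: [1.3, -0.4, -2.6]
opening: 0.567
grasp_force: 64.5
```

Call:
apply_moves([
  {"jaw": 0, "offset": [36, -2, 0], "rot": [0, 0, 0]},
  {"jaw": 0, "offset": [37, -3, 0], "rot": [0, 0, 0]},
  {"jaw": 0, "offset": [0, 0, 0], "rot": [0, 0, 0]},
  {"jaw": 0, "offset": [0, 0, 0], "rot": [0, 0, 0]},
  {"jaw": 0, "offset": [0, 0, 0], "rot": [0, 0, 0]},
])

```text
time_s: 16.88
eef_pos: [0.5183, -0.0147, 0.0991]
eef_rot: [-0.0, 0.782, 0.623, -0.0]
wrist_force: [-0.5, 0.2, -0.9]
opening: 0.567
grasp_force: 64.5
```

```bash
cat >> h.py <<'E'
def underside(width,length):
    "lowest grey points of the held case from the side camera, in stand frame"
    im,d,s=held("side");m=(d>0)&(abs(s[...,0])<.06)&(s[...,1]>.02)&(s[...,1]<.11)&(s[...,2]>.012)&(s[...,2]<.2)
    w=s[m];print("front edge y",np.percentile(w[:,1],98).round(4),"x range",np.percentile(w[:,0],[2,98]).round(4),"z range",np.percentile(w[:,2],[2,50,98]).round(4),len(w))
    return im
E
python3 - <<'E'
from h import *
st();im=underside(0,0);plan([(.5196,-.0148,.0365,1.345,0,5)])
E
```

```text
t 16.88 tcp [ 0.5183 -0.0147  0.0991] yaw 1.345 tilt 0.02 open 0.567 F [-0.5  0.2 -0.9] gf 64.5
front edge y 0.0701 x range [-0.0262  0.0292] z range [0.014  0.0269 0.1121] 563
-- 0 [0, 0, 13] [0, 0, np.float64(0.0)]
   0 [0, 0, 12] [0, 0, np.float64(0.0)]
   0 [0, 0, 13] [0, 0, np.float64(0.0)]
   0 [0, 1, 12] [0, 0, np.float64(0.0)]
   0 [0, 0, 13] [0, 0, np.float64(0.0)]
end [ 0.519 -0.015  0.036] 1.345 n 5
```

Call:
apply_moves([
  {"jaw": 0, "offset": [0, 0, 18], "rot": [0, 0, 0]},
  {"jaw": 0, "offset": [0, 1, 18], "rot": [0, 0, 0]},
  {"jaw": 0, "offset": [0, 0, 15], "rot": [0, 0, 0]},
  {"jaw": 0, "offset": [0, 0, 8], "rot": [0, 0, 0]},
  {"jaw": 0, "offset": [0, 0, 3], "rot": [0, 0, 0]},
])

```text
time_s: 17.55
eef_pos: [0.5191, -0.0139, 0.0364]
eef_rot: [-0.001, 0.782, 0.624, -0.0]
wrist_force: [-3.5, 0.8, 7.9]
opening: 0.57
grasp_force: 65.9
```

Call:
apply_moves([
  {"jaw": 0, "offset": [0, 0, 0], "rot": [0, 0, 0]},
  {"jaw": 0.7, "offset": [0, 0, 0], "rot": [0, 0, 0]},
  {"jaw": 0.9, "offset": [0, 0, 0], "rot": [0, 0, 0]},
  {"jaw": 0.95, "offset": [0, 0, -40], "rot": [0, 0, 0]},
  {"jaw": 0.95, "offset": [0, 0, -55], "rot": [0, 0, 0]},
])

```text
time_s: 18.18
eef_pos: [0.5183, -0.0138, 0.1324]
eef_rot: [-0.001, 0.782, 0.623, -0.001]
wrist_force: [0.6, -0.8, 0.7]
opening: 0.947
grasp_force: 0.0
```

Run:
```python
from h import *
st();plan([(.51,.10,.15,1.345,1,0),(.6434,.2619,.12,1.348,1,0)])
```

```text
t 18.18 tcp [ 0.5183 -0.0138  0.1324] yaw 1.346 tilt 0.17 open 0.947 F [ 0.6 -0.8  0.7] gf 0.0
-- 1 [55, -17, -9] [0, 0, np.float64(0.0)]
   1 [54, -16, -9] [0, 0, np.float64(0.0)]
   1 [47, 23, 8] [0, 0, np.float64(-0.0)]
   1 [47, 24, 7] [0, 0, np.float64(-0.0)]
   1 [47, 23, 8] [0, 0, np.float64(-0.0)]
-- 1 [47, 24, 7] [0, 0, np.float64(-0.0)]
end [0.644 0.262 0.12 ] 1.346 n 6
```

Call:
apply_moves([
  {"jaw": 1, "offset": [55, -17, -9], "rot": [0, 0, 0]},
  {"jaw": 1, "offset": [54, -16, -9], "rot": [0, 0, 0]},
  {"jaw": 1, "offset": [47, 23, 8], "rot": [0, 0, 0]},
  {"jaw": 1, "offset": [0, 0, 0], "rot": [0, 0, 0]},
  {"jaw": 1, "offset": [0, 0, 0], "rot": [0, 0, 0]},
])

```text
time_s: 18.8
eef_pos: [0.5442, 0.1403, 0.1422]
eef_rot: [0.0, 0.782, 0.624, -0.0]
wrist_force: [-0.4, -0.6, 0.9]
opening: 1.001
grasp_force: 0.0
```

```bash
cat >> h.py <<'E'
def stack():
    im,d,s=held("top")
    for n,lo,hi in(("b",.02,.030),("c",.042,.052),("d",.062,.072),("e",.080,.090)):
        z=s[...,2];m=(z>lo)&(z<hi)&(abs(s[...,0])<.06)&(abs(s[...,1])<.1)&(d>0)
        k,l,t,_=cv2.connectedComponentsWithStats(m.astype(np.uint8))
        if k<2: print(n,None);continue
        m=l==t[1:,4].argmax()+1
        c,sz,a=rect(s[m][:,:2]);print(n,c.round(4),np.round(sz),round(float(a)-np.pi/2,3),np.median(s[m][:,2]).round(4),m.sum())
E
python3 - <<'E'
from h import *
st();stack();cases();plan([(.6434,.2619,.10,1.348,1,0),(.6434,.2619,.004,1.348,1,4)],step=60)
E
```

```text
t 18.8 tcp [0.5442 0.1403 0.1422] yaw 1.347 tilt 0.03 open 1.001 F [-0.4 -0.6  0.9] gf 0.0
b [ 0.0038 -0.0643] [32. 63.] -1.251 0.0248 86
c [-0.001  -0.0018] [ 49. 122.] 0.009 0.0472 497
d None
e None
[0.6555 0.2607] [24. 96.] ang 1.491 z 0.0201 139
[ 0.4695 -0.2452] [30. 73.] ang 1.334 z 0.0193 188
[0.0784 0.0325] [ 53. 145.] ang 1.972 z 0.0167 362
[ 0.0273 -0.0808] [ 49. 134.] ang 0.447 z 0.0162 321
-- 1 [47, 23, 14] [0, 0, np.float64(-0.0)]
   1 [47, 23, 14] [0, 0, np.float64(-0.0)]
   1 [47, 23, 14] [0, 0, np.float64(-0.0)]
   1 [0, 0, 24] [0, 0, np.float64(-0.0)]
   1 [0, 0, 24] [0, 0, np.float64(-0.0)]
-- 1 [0, 0, 24] [0, 0, np.float64(-0.0)]
   1 [0, 0, 24] [0, 0, np.float64(-0.0)]
end [0.643 0.262 0.004] 1.346 n 7
```

Call:
apply_moves([
  {"jaw": 1, "offset": [47, 23, 14], "rot": [0, 0, 0]},
  {"jaw": 1, "offset": [47, 23, 14], "rot": [0, 0, 0]},
  {"jaw": 1, "offset": [47, 23, 14], "rot": [0, 0, 0]},
  {"jaw": 0.8, "offset": [0, 0, 24], "rot": [0, 0, 0]},
  {"jaw": 0.8, "offset": [0, 0, 24], "rot": [0, 0, 0]},
])

```text
time_s: 19.52
eef_pos: [0.6434, 0.2617, 0.0518]
eef_rot: [0.0, 0.782, 0.623, 0.0]
wrist_force: [0.1, -0.6, 0.1]
opening: 0.8
grasp_force: 0.0
```

Run:
```python
from h import *
st();im,d=ctrl.camera("side");W=pts("side",d)
m=(d>0)&(W[...,2]>.014)&(W[...,2]<.024)&(W[...,0]>.55)&(W[...,0]<.74)&(W[...,1]>.18)&(W[...,1]<.34)
w=W[m];print(rect(w[:,:2]),m.sum(),np.median(w,0))
plan([(.6434,.2619,.004,1.348,.8,2)])
```

```text
t 19.52 tcp [0.6434 0.2617 0.0518] yaw 1.346 tilt 0.02 open 0.8 F [ 0.1 -0.6  0.1] gf 0.0
(array([0.68751837, 0.24862123]), [101.4013900756836, 133.89321899414062], np.float32(2.8304622)) 498 [0.64613988 0.26749932 0.01949418]
-- 0.8 [1, 1, 22] [0, 0, np.float64(-0.1)]
   0.8 [1, 1, 22] [0, 0, np.float64(-0.1)]
end [0.643 0.262 0.004] 1.349 n 2
```

Case d is still in place (median matches). I descend, grip and lift.

Call:
apply_moves([
  {"jaw": 0.8, "offset": [0, 0, 24], "rot": [0, 0, 0]},
  {"jaw": 0.8, "offset": [0, 0, 24], "rot": [0, 0, 0]},
  {"jaw": 0.6, "offset": [0, 0, 0], "rot": [0, 0, 0]},
  {"jaw": 0.3, "offset": [0, 0, 0], "rot": [0, 0, 0]},
  {"jaw": 0, "offset": [0, 0, 0], "rot": [0, 0, 0]},
])

```text
time_s: 20.2
eef_pos: [0.6439, 0.2626, 0.0054]
eef_rot: [0.0, 0.782, 0.624, 0.001]
wrist_force: [-0.3, 0.2, -0.3]
opening: 0.452
grasp_force: 62.7
```

Call:
apply_moves([
  {"jaw": 0, "offset": [0, 0, 0], "rot": [0, 0, 0]},
  {"jaw": 0, "offset": [0, 0, 0], "rot": [0, 0, 0]},
  {"jaw": 0, "offset": [0, 0, 0], "rot": [0, 0, 0]},
  {"jaw": 0, "offset": [0, 0, 0], "rot": [0, 0, 0]},
  {"jaw": 0, "offset": [0, 0, 0], "rot": [0, 0, 0]},
])

```text
time_s: 20.82
eef_pos: [0.643, 0.2624, 0.0043]
eef_rot: [-0.0, 0.782, 0.624, -0.0]
wrist_force: [-0.7, 0.5, -0.4]
opening: 0.45
grasp_force: 62.7
```

```bash
python3 -c "
from h import *
st(); p=pose()[0];plan([(p[0],p[1],.12,None,0,3),(.53,.14,.12,1.345,0,0),(.5196,-.0148,.12,1.345,0,4)],step=50)"
```

```text
t 20.82 tcp [0.643  0.2624 0.0043] yaw 1.347 tilt 0.0 open 0.45 F [-0.7  0.5 -0.4] gf 62.7
-- 0 [0, 0, -39] [0, 0, np.float64(-0.0)]
   0 [0, 0, -38] [0, 0, np.float64(-0.0)]
   0 [0, 0, -39] [0, 0, np.float64(-0.0)]
   0 [-36, -21, 0] [0, 0, np.float64(0.0)]
   0 [-36, -21, 0] [0, 0, np.float64(0.0)]
-- 0 [-36, -20, 0] [0, 0, np.float64(0.0)]
   0 [-37, -21, 0] [0, 0, np.float64(0.0)]
   0 [-38, 6, 0] [0, 0, np.float64(0.0)]
   0 [-38, 6, 0] [0, 0, np.float64(0.0)]
   0 [-38, 6, 0] [0, 0, np.float64(0.0)]
-- 0 [-39, 6, 0] [0, 0, np.float64(0.0)]
end [ 0.519 -0.015  0.12 ] 1.347 n 11
```

Call:
apply_moves([
  {"jaw": 0, "offset": [0, 0, -39], "rot": [0, 0, 0]},
  {"jaw": 0, "offset": [0, 0, -38], "rot": [0, 0, 0]},
  {"jaw": 0, "offset": [0, 0, -39], "rot": [0, 0, 0]},
  {"jaw": 0, "offset": [-36, -21, 0], "rot": [0, 0, 0]},
  {"jaw": 0, "offset": [-36, -21, 0], "rot": [0, 0, 0]},
])

```text
time_s: 21.45
eef_pos: [0.5858, 0.2011, 0.1211]
eef_rot: [0.0, 0.782, 0.624, 0.001]
wrist_force: [-0.4, -1.4, -1.1]
opening: 0.45
grasp_force: 62.8
```

Call:
apply_moves([
  {"jaw": 0, "offset": [-36, -20, 0], "rot": [0, 0, 0]},
  {"jaw": 0, "offset": [-37, -21, 0], "rot": [0, 0, 0]},
  {"jaw": 0, "offset": [-38, 6, 0], "rot": [0, 0, 0]},
  {"jaw": 0, "offset": [-38, 6, 0], "rot": [0, 0, 0]},
  {"jaw": 0, "offset": [-38, 6, 0], "rot": [0, 0, 0]},
])

```text
time_s: 22.08
eef_pos: [0.522, 0.0232, 0.1206]
eef_rot: [0.0, 0.782, 0.624, 0.0]
wrist_force: [-0.4, -0.1, -0.6]
opening: 0.451
grasp_force: 62.7
```

Call:
apply_moves([
  {"jaw": 0, "offset": [-39, 6, 0], "rot": [0, 0, 0]},
  {"jaw": 0, "offset": [0, 0, 0], "rot": [0, 0, 0]},
  {"jaw": 0, "offset": [0, 0, 0], "rot": [0, 0, 0]},
  {"jaw": 0, "offset": [0, 0, 0], "rot": [0, 0, 0]},
  {"jaw": 0, "offset": [0, 0, 0], "rot": [0, 0, 0]},
])

```text
time_s: 22.7
eef_pos: [0.5193, -0.0141, 0.1203]
eef_rot: [-0.0, 0.781, 0.624, 0.0]
wrist_force: [-0.5, -0.9, -0.4]
opening: 0.45
grasp_force: 62.7
```

Run:
```python
from h import *
st();im,d,s=held("side");cv2.imwrite('pics/s4.png',cv2.resize(im[150:300,180:380,::-1],(800,600)));plan([(.5196,-.0148,.060,1.345,0,5)])
```

```text
t 22.7 tcp [ 0.5193 -0.0141  0.1203] yaw 1.348 tilt 0.01 open 0.45 F [-0.5 -0.9 -0.4] gf 62.7
-- 0 [0, 0, 12] [0, 0, np.float64(0.0)]
   0 [0, 0, 12] [0, 0, np.float64(0.0)]
   0 [0, 0, 12] [0, 0, np.float64(0.0)]
   0 [0, 0, 12] [0, 0, np.float64(0.0)]
   0 [0, 0, 12] [0, 0, np.float64(0.0)]
end [ 0.519 -0.014  0.06 ] 1.348 n 5
```

View pics/s4.png

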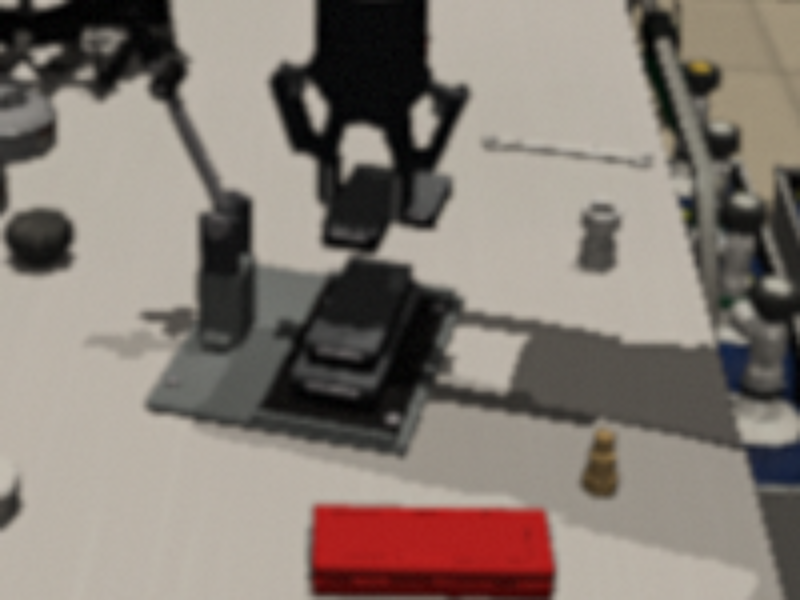

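Two cases are stacked squarely in the tray around (350,330), and d is held level above them at (360,205). I lower d.

Call:
apply_moves([
  {"jaw": 0, "offset": [0, 0, 18], "rot": [0, 0, 0]},
  {"jaw": 0, "offset": [0, 0, 18], "rot": [0, 0, 0]},
  {"jaw": 0, "offset": [0, 0, 14], "rot": [0, 0, 0]},
  {"jaw": 0, "offset": [0, 0, 7], "rot": [0, 0, 0]},
  {"jaw": 0, "offset": [0, 0, 3], "rot": [0, 0, 0]},
])

```text
time_s: 23.38
eef_pos: [0.519, -0.015, 0.0596]
eef_rot: [-0.0, 0.782, 0.624, -0.0]
wrist_force: [-0.3, 0.1, -1.3]
opening: 0.454
grasp_force: 62.7
```

Call:
apply_moves([
  {"jaw": 0, "offset": [0, 0, 0], "rot": [0, 0, 0]},
  {"jaw": 0.6, "offset": [0, 0, 0], "rot": [0, 0, 0]},
  {"jaw": 0.8, "offset": [0, 0, 0], "rot": [0, 0, 0]},
  {"jaw": 0.8, "offset": [0, 0, -40], "rot": [0, 0, 0]},
  {"jaw": 0.8, "offset": [0, 0, -50], "rot": [0, 0, 0]},
])

```text
time_s: 24.0
eef_pos: [0.5184, -0.0148, 0.1506]
eef_rot: [-0.001, 0.782, 0.624, -0.001]
wrist_force: [0.8, -0.8, -0.2]
opening: 0.798
grasp_force: 0.0
```

Run:
```python
from h import *
st();plan([(.4695,-.2451,.14,1.333,.7,0)])
```

```text
t 24.0 tcp [ 0.5184 -0.0148  0.1506] yaw 1.346 tilt 0.14 open 0.798 F [ 0.8 -0.8 -0.2] gf 0.0
-- 0.7 [-47, 1, 2] [0, 0, np.float64(0.2)]
   0.7 [-47, 1, 2] [0, 0, np.float64(0.2)]
   0.7 [-47, 1, 2] [0, 0, np.float64(0.2)]
   0.7 [-47, 1, 2] [0, 0, np.float64(0.2)]
   0.7 [-47, 1, 3] [0, 0, np.float64(0.2)]
end [ 0.469 -0.245  0.14 ] 1.329 n 5
```

Call:
apply_moves([
  {"jaw": 0.7, "offset": [-47, 1, 2], "rot": [0, 0, 0]},
  {"jaw": 0.7, "offset": [-47, 1, 2], "rot": [0, 0, 0]},
  {"jaw": 0.7, "offset": [-47, 1, 2], "rot": [0, 0, 0]},
  {"jaw": 0.7, "offset": [-47, 1, 2], "rot": [0, 0, 0]},
  {"jaw": 0.7, "offset": [-47, 1, 3], "rot": [0, 0, 1]},
])

```text
time_s: 24.62
eef_pos: [0.4717, -0.2469, 0.1399]
eef_rot: [0.001, 0.787, 0.617, 0.0]
wrist_force: [1.2, 0.1, -0.1]
opening: 0.696
grasp_force: 0.0
```

Run:
```python
from h import *
st();stack();im,d=ctrl.camera("side");W=pts("side",d)
m=(d>0)&(W[...,2]>.013)&(W[...,2]<.022)&(abs(W[...,0]-.47)<.08)&(abs(W[...,1]+.245)<.09)
w=W[m];print(rect(w[:,:2]),m.sum())
```

```text
t 24.62 tcp [ 0.4717 -0.2469  0.1399] yaw 1.329 tilt 0.08 open 0.696 F [ 1.2  0.1 -0.1] gf 0.0
b [-0.0011 -0.0399] [59. 66.] -0.009 0.0247 113
c [-0.0028  0.0342] [49. 60.] 0.007 0.0471 86
d [-0.0009 -0.0028] [39. 98.] 0.009 0.0674 327
e [ 0.0126 -0.0053] [0. 0.] -1.571 0.0805 1
(array([ 0.47165717, -0.24321457]), [28.98287010192871, 72.49996948242188], np.float32(1.3522235)) 94
```

Call:
apply_moves([
  {"jaw": 0.7, "offset": [1, -1, 45], "rot": [0, 0, 0]},
  {"jaw": 0.7, "offset": [1, -1, 45], "rot": [0, 0, 0]},
  {"jaw": 0.7, "offset": [0, 0, 25], "rot": [0, 0, 0]},
  {"jaw": 0.7, "offset": [0, 0, 20], "rot": [0, 0, 0]},
  {"jaw": 0.7, "offset": [0, 0, 0], "rot": [0, 0, 0]},
])

```text
time_s: 25.35
eef_pos: [0.4695, -0.2413, 0.0031]
eef_rot: [-0.002, 0.787, 0.617, -0.0]
wrist_force: [0.6, -0.6, 0.2]
opening: 0.697
grasp_force: 0.0
```

Call:
apply_moves([
  {"jaw": 0.5, "offset": [0, 0, 0], "rot": [0, 0, 0]},
  {"jaw": 0.3, "offset": [0, 0, 0], "rot": [0, 0, 0]},
  {"jaw": 0, "offset": [0, 0, 0], "rot": [0, 0, 0]},
  {"jaw": 0, "offset": [0, 0, 0], "rot": [0, 0, 0]},
  {"jaw": 0, "offset": [0, 0, 0], "rot": [0, 0, 0]},
])

```text
time_s: 25.98
eef_pos: [0.4715, -0.2435, 0.0059]
eef_rot: [0.001, 0.787, 0.617, 0.0]
wrist_force: [-0.6, 1.9, 7.1]
opening: 0.332
grasp_force: 60.0
```

```bash
python3 -c "
from h import *
st(); p=pose()[0];plan([(p[0],p[1],.15,None,0,3),(.5196,-.0148,.15,1.345,0,6)],step=50)"
```

```text
t 25.98 tcp [ 0.4715 -0.2435  0.0059] yaw 1.329 tilt 0.15 open 0.332 F [-0.6  1.9  7.1] gf 60.0
-- 0 [0, 0, -48] [0, 0, np.float64(-0.0)]
   0 [0, 0, -48] [0, 0, np.float64(-0.0)]
   0 [0, 0, -48] [0, 0, np.float64(-0.0)]
   0 [39, -1, 0] [0, 0, np.float64(-0.2)]
   0 [39, -1, 0] [0, 0, np.float64(-0.2)]
-- 0 [39, -1, 0] [0, 0, np.float64(-0.2)]
   0 [39, -1, 0] [0, 0, np.float64(-0.2)]
   0 [39, -1, 0] [0, 0, np.float64(-0.2)]
   0 [39, -1, 0] [0, 0, np.float64(-0.2)]
end [ 0.52  -0.014  0.15 ] 1.35 n 9
```

Call:
apply_moves([
  {"jaw": 0, "offset": [0, 0, -48], "rot": [0, 0, 0]},
  {"jaw": 0, "offset": [0, 0, -48], "rot": [0, 0, 0]},
  {"jaw": 0, "offset": [0, 0, -48], "rot": [0, 0, 0]},
  {"jaw": 0, "offset": [39, -1, 0], "rot": [0, 0, 0]},
  {"jaw": 0, "offset": [39, -1, 0], "rot": [0, 0, 0]},
])

```text
time_s: 26.6
eef_pos: [0.4877, -0.1664, 0.1497]
eef_rot: [0.001, 0.788, 0.616, 0.001]
wrist_force: [0.0, 0.8, -0.6]
opening: 0.331
grasp_force: 59.8
```

Call:
apply_moves([
  {"jaw": 0, "offset": [39, -1, 0], "rot": [0, 0, -0.5]},
  {"jaw": 0, "offset": [39, -1, 0], "rot": [0, 0, -0.5]},
  {"jaw": 0, "offset": [39, -1, 0], "rot": [0, 0, 0]},
  {"jaw": 0, "offset": [39, -1, 0], "rot": [0, 0, 0]},
  {"jaw": 0, "offset": [0, 0, 0], "rot": [0, 0, 0]},
])

```text
time_s: 27.22
eef_pos: [0.519, -0.0115, 0.1486]
eef_rot: [0.0, 0.781, 0.625, 0.0]
wrist_force: [-0.0, -0.2, -1.1]
opening: 0.33
grasp_force: 59.8
```

Call:
apply_moves([
  {"jaw": 0, "offset": [0, 0, 0], "rot": [0, 0, 0]},
  {"jaw": 0, "offset": [0, 0, 0], "rot": [0, 0, 0]},
  {"jaw": 0, "offset": [0, 0, 0], "rot": [0, 0, 0]},
  {"jaw": 0, "offset": [0, 0, 0], "rot": [0, 0, 0]},
  {"jaw": 0, "offset": [0, 0, 0], "rot": [0, 0, 0]},
])

```text
time_s: 27.85
eef_pos: [0.5189, -0.0141, 0.1483]
eef_rot: [-0.0, 0.782, 0.623, -0.0]
wrist_force: [-0.6, 0.6, 0.3]
opening: 0.334
grasp_force: 59.8
```

Run:
```python
from h import *
st();im,d,s=held("side");cv2.imwrite('pics/s5.png',cv2.resize(im[150:300,180:380,::-1],(800,600)));plan([(.5194,-.0150,.082,1.345,0,5)])
```

```text
t 27.85 tcp [ 0.5189 -0.0141  0.1483] yaw 1.346 tilt 0.0 open 0.334 F [-0.6  0.6  0.3] gf 59.8
-- 0 [0, 0, 13] [0, 0, np.float64(0.0)]
   0 [0, 0, 13] [0, 0, np.float64(0.0)]
   0 [0, 0, 13] [0, 0, np.float64(0.0)]
   0 [0, 0, 14] [0, 0, np.float64(0.0)]
   0 [-1, 1, 13] [0, 0, np.float64(0.0)]
end [ 0.52  -0.015  0.082] 1.346 n 5
```

View pics/s5.png

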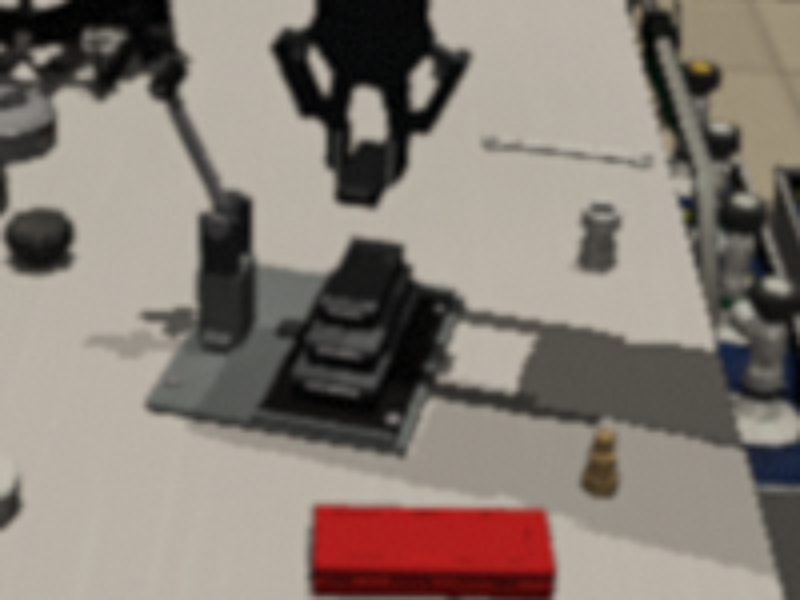

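Three cases are stacked, with e held at (365,175) above them. I lower e to z 0.082.

Call:
apply_moves([
  {"jaw": 0, "offset": [0, 0, 20], "rot": [0, 0, 0]},
  {"jaw": 0, "offset": [-1, 1, 20], "rot": [0, 0, 0]},
  {"jaw": 0, "offset": [0, 0, 15], "rot": [0, 0, 0]},
  {"jaw": 0, "offset": [0, 0, 8], "rot": [0, 0, 0]},
  {"jaw": 0, "offset": [0, 0, 3], "rot": [0, 0, 0]},
])

```text
time_s: 28.52
eef_pos: [0.5196, -0.015, 0.082]
eef_rot: [-0.0, 0.782, 0.624, -0.0]
wrist_force: [-0.1, 0.2, -0.8]
opening: 0.334
grasp_force: 59.8
```

Call:
apply_moves([
  {"jaw": 0, "offset": [0, 0, 0], "rot": [0, 0, 0]},
  {"jaw": 0.5, "offset": [0, 0, 0], "rot": [0, 0, 0]},
  {"jaw": 0.7, "offset": [0, 0, 0], "rot": [0, 0, 0]},
  {"jaw": 0.7, "offset": [0, 0, -40], "rot": [0, 0, 0]},
  {"jaw": 0.7, "offset": [0, 0, -50], "rot": [0, 0, 0]},
])

```text
time_s: 29.15
eef_pos: [0.5188, -0.0148, 0.1725]
eef_rot: [-0.001, 0.782, 0.623, -0.001]
wrist_force: [1.8, -0.8, 0.1]
opening: 0.697
grasp_force: 0.0
```

Call:
apply_moves([
  {"jaw": 0.7, "offset": [0, 0, -50], "rot": [0, 0, 0]},
  {"jaw": 0.7, "offset": [0, 0, -50], "rot": [0, 0, 0]},
  {"jaw": 0.7, "offset": [-50, 0, 0], "rot": [0, 0, 0]},
  {"jaw": 0.7, "offset": [-50, 0, 0], "rot": [0, 0, 0]},
  {"jaw": 0.7, "offset": [-50, 0, 0], "rot": [0, 0, 0]},
])

```text
time_s: 29.78
eef_pos: [0.486, -0.1626, 0.273]
eef_rot: [0.001, 0.782, 0.624, 0.0]
wrist_force: [0.6, -0.8, -0.7]
opening: 0.7
grasp_force: 0.0
```

Run:
```python
from h import *
st();stack()
G=TC+EX*(.100+.142*np.sin(.435)); print("rear grip",G,.1065+.142*np.cos(.435))
im,d=ctrl.camera("side");cv2.imwrite('pics/s6.png',cv2.resize(im[150:300,180:380,::-1],(800,600)))
plan([(G[0],G[1],.30,TY,.45,0)])
```

```text
t 29.77 tcp [ 0.486  -0.1626  0.273 ] yaw 1.347 tilt 0.09 open 0.7 F [ 0.6 -0.8 -0.7] gf 0.0
b [0.0265 0.0217] [ 23. 107.] 0.221 0.0253 62
c [-0.0027  0.0229] [49. 83.] 0.008 0.0464 102
d [-0.0014  0.0103] [39. 71.] -0.026 0.0664 73
e [-0.0005 -0.0026] [30. 68.] -0.008 0.0851 173
rear grip [ 0.67577562 -0.04861718] 0.2352755460065058
-- 0.45 [17, 18, -3] [0, 0, np.float64(10.0)]
   0.45 [20, 14, -3] [0, 0, np.float64(10.0)]
   0.45 [23, 11, -3] [0, 0, np.float64(10.0)]
   0.45 [24, 6, -3] [0, 0, np.float64(10.0)]
   0.45 [25, 2, -3] [0, 0, np.float64(10.0)]
-- 0.45 [25, -2, -3] [0, 0, np.float64(10.0)]
   0.45 [24, -6, -3] [0, 0, np.float64(10.0)]
   0.45 [22, -10, -3] [0, 0, np.float64(10.0)]
   0.45 [20, -14, -3] [0, 0, np.float64(10.0)]
end [ 0.675 -0.049  0.3  ] -0.229 n 9
```

View pics/s6.png

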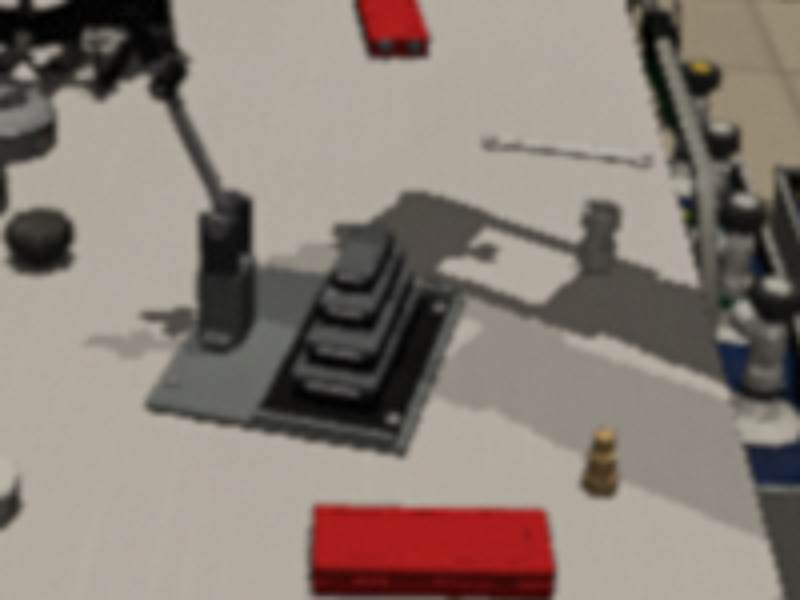

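All four cases sit squarely in the tray (stack at (350,310)). Next I swing the hold-down arm forward.

Call:
apply_moves([
  {"jaw": 0.45, "offset": [17, 18, -3], "rot": [0, 0, 10]},
  {"jaw": 0.45, "offset": [20, 14, -3], "rot": [0, 0, 10]},
  {"jaw": 0.45, "offset": [23, 11, -3], "rot": [0, 0, 10]},
  {"jaw": 0.45, "offset": [24, 6, -3], "rot": [0, 0, 10]},
  {"jaw": 0.45, "offset": [25, 2, -3], "rot": [0, 0, 10]},
])

```text
time_s: 30.5
eef_pos: [0.5927, -0.0939, 0.2876]
eef_rot: [-0.0, 0.973, 0.232, 0.0]
wrist_force: [0.6, -0.6, 0.6]
opening: 0.45
grasp_force: 0.0
```

Call:
apply_moves([
  {"jaw": 0.45, "offset": [25, -2, -3], "rot": [0, 0, 10]},
  {"jaw": 0.45, "offset": [24, -6, -3], "rot": [0, 0, 10]},
  {"jaw": 0.45, "offset": [22, -10, -3], "rot": [0, 0, 10]},
  {"jaw": 0.45, "offset": [20, -14, -3], "rot": [0, 0, 10]},
  {"jaw": 0.45, "offset": [0, 0, 0], "rot": [0, 0, 0]},
])

```text
time_s: 31.12
eef_pos: [0.6764, -0.0418, 0.2992]
eef_rot: [-0.0, 0.994, -0.111, 0.0]
wrist_force: [-0.4, 0.5, 0.8]
opening: 0.451
grasp_force: 0.0
```

Run:
```python
from h import *
st()
plan([(.6758,-.0486,.216,TY,.45,4)])
a=0.384;L=142;pr=None
for th in np.linspace(2.39,.55,13):
    e=th-a; q=np.array([-L*np.cos(e),L*np.sin(e)])
    if pr is not None: print(round(th,3),"tool x %d z %d"%tuple(np.round((q-pr)*[1,-1])))
    pr=q if pr is None else pr+np.round(q-pr)
```

```text
t 31.12 tcp [ 0.6764 -0.0418  0.2992] yaw -0.221 tilt 0.03 open 0.451 F [-0.4  0.5  0.8] gf 0.0
-- 0.45 [0, 2, 21] [0, 0, np.float64(0.1)]
   0.45 [0, 2, 21] [0, 0, np.float64(0.1)]
   0.45 [0, 1, 21] [0, 0, np.float64(0.1)]
   0.45 [1, 2, 20] [0, 0, np.float64(0.1)]
end [ 0.676 -0.049  0.216] -0.228 n 4
2.237 tool x -20 z -8
2.083 tool x -22 z -4
1.93 tool x -21 z -1
1.777 tool x -22 z 2
1.623 tool x -21 z 5
1.47 tool x -20 z 9
1.317 tool x -18 z 12
1.163 tool x -17 z 14
1.01 tool x -14 z 17
0.857 tool x -11 z 18
0.703 tool x -9 z 20
0.55 tool x -5 z 21
```

Call:
apply_moves([
  {"jaw": 0.45, "offset": [0, 2, 21], "rot": [0, 0, 0]},
  {"jaw": 0.45, "offset": [0, 2, 21], "rot": [0, 0, 0]},
  {"jaw": 0.45, "offset": [0, 1, 21], "rot": [0, 0, 0]},
  {"jaw": 0.45, "offset": [1, 2, 20], "rot": [0, 0, 0]},
  {"jaw": 0.45, "offset": [0, 0, 0], "rot": [0, 0, 0]},
])

```text
time_s: 31.75
eef_pos: [0.6737, -0.0507, 0.2137]
eef_rot: [-0.0, 0.994, -0.112, -0.002]
wrist_force: [-0.2, -0.8, 0.0]
opening: 0.451
grasp_force: 0.0
```

Call:
apply_moves([
  {"jaw": 0, "offset": [0, 0, 0], "rot": [0, 0, 0]},
  {"jaw": 0, "offset": [0, 0, 0], "rot": [0, 0, 0]},
  {"jaw": 0, "offset": [0, 0, 0], "rot": [0, 0, 0]},
  {"jaw": 0, "offset": [0, 0, 0], "rot": [0, 0, 0]},
  {"jaw": 0, "offset": [0, 0, 0], "rot": [0, 0, 0]},
])

```text
time_s: 32.38
eef_pos: [0.6759, -0.0485, 0.2174]
eef_rot: [-0.001, 0.994, -0.111, 0.001]
wrist_force: [1.4, 7.8, -1.7]
opening: 0.182
grasp_force: 59.3
```

```bash
python3 -c "
from h import *
st()"
```

```text
t 32.38 tcp [ 0.6759 -0.0485  0.2174] yaw -0.222 tilt 0.19 open 0.182 F [ 1.4  7.8 -1.7] gf 59.3
```

Call:
apply_moves([
  {"jaw": 0, "offset": [-20, -2, -8], "rot": [0, 0, 0]},
  {"jaw": 0, "offset": [-22, 0, -4], "rot": [0, 0, 0]},
  {"jaw": 0, "offset": [-21, 0, -1], "rot": [0, 0, 0]},
  {"jaw": 0, "offset": [-22, 0, 2], "rot": [0, 0, 0]},
  {"jaw": 0, "offset": [-21, 0, 5], "rot": [0, 0, 0]},
])

```text
time_s: 33.0
eef_pos: [0.5744, -0.0254, 0.2247]
eef_rot: [0.0, 0.994, -0.112, 0.004]
wrist_force: [6.9, 0.2, -4.1]
opening: 0.177
grasp_force: 61.9
```

Call:
apply_moves([
  {"jaw": 0, "offset": [-20, 0, 9], "rot": [0, 0, 0]},
  {"jaw": 0, "offset": [-18, 0, 12], "rot": [0, 0, 0]},
  {"jaw": 0, "offset": [-17, 0, 14], "rot": [0, 0, 0]},
  {"jaw": 0, "offset": [-14, 0, 17], "rot": [0, 0, 0]},
  {"jaw": 0, "offset": [-11, 0, 18], "rot": [0, 0, 0]},
])

```text
time_s: 33.62
eef_pos: [0.4953, -0.0075, 0.155]
eef_rot: [0.0, 0.994, -0.112, 0.002]
wrist_force: [-2.5, 1.6, 6.7]
opening: 0.177
grasp_force: 65.3
```

Call:
apply_moves([
  {"jaw": 0, "offset": [-9, 0, 20], "rot": [0, 0, 0]},
  {"jaw": 0, "offset": [-4, 0, 12], "rot": [0, 0, 0]},
  {"jaw": 0, "offset": [0, 0, 0], "rot": [0, 0, 0]},
  {"jaw": 0, "offset": [0, 0, 0], "rot": [0, 0, 0]},
  {"jaw": 0, "offset": [0, 0, 0], "rot": [0, 0, 0]},
])

```text
time_s: 34.25
eef_pos: [0.4827, -0.0047, 0.1211]
eef_rot: [-0.0, 0.994, -0.112, 0.001]
wrist_force: [4.5, 0.6, 1.3]
opening: 0.177
grasp_force: 63.7
```

```bash
python3 -c "
from h import *
st();p=pose()[0];d=p[:2]-TC;print('stand',d@EX,d@EY,p[2]+.019)
im,d=ctrl.camera('side');cv2.imwrite('pics/s7.png',cv2.resize(im[150:300,180:380,::-1],(800,600)))"
```

```text
t 34.25 tcp [ 0.4827 -0.0047  0.1211] yaw -0.224 tilt 0.13 open 0.177 F [4.5 0.6 1.3] gf 63.7
stand -0.038191824176045865 -0.0004457135085599707 0.14011857764418975
```

View pics/s7.png

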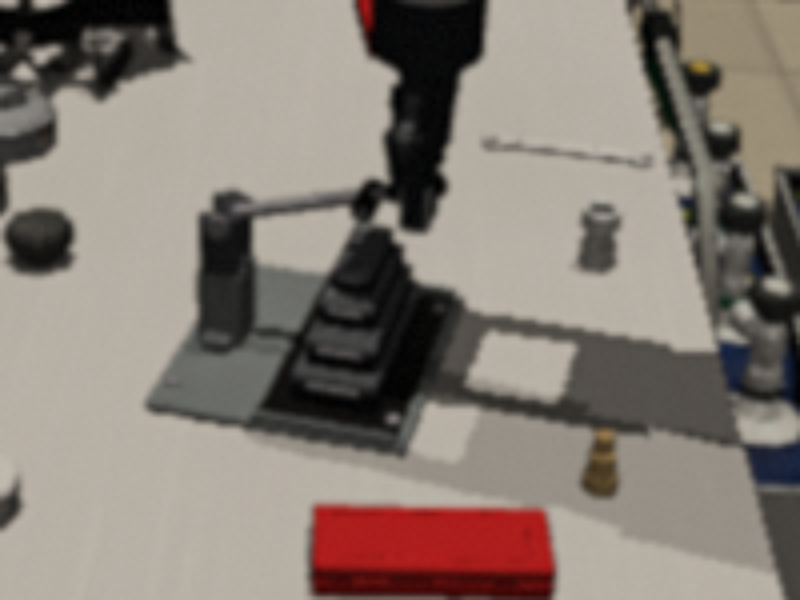

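The roller at (370,200) is just above the stack. I lower a bit more, release and withdraw straight up.

Call:
apply_moves([
  {"jaw": 0, "offset": [-1, 0, 8], "rot": [0, 0, 0]},
  {"jaw": 0, "offset": [-1, 0, 8], "rot": [0, 0, 0]},
  {"jaw": 0, "offset": [0, 0, 0], "rot": [0, 0, 0]},
  {"jaw": 0.4, "offset": [0, 0, 0], "rot": [0, 0, 0]},
  {"jaw": 0.45, "offset": [0, 0, 0], "rot": [0, 0, 0]},
])

```text
time_s: 34.92
eef_pos: [0.4785, -0.0041, 0.1037]
eef_rot: [0.0, 0.994, -0.112, -0.001]
wrist_force: [1.0, -0.0, 0.5]
opening: 0.449
grasp_force: 0.0
```

Call:
apply_moves([
  {"jaw": 0.45, "offset": [0, 0, 0], "rot": [0, 0, 0]},
  {"jaw": 0.45, "offset": [0, 0, -30], "rot": [0, 0, 0]},
  {"jaw": 0.45, "offset": [0, 0, -50], "rot": [0, 0, 0]},
  {"jaw": 0.45, "offset": [0, 0, -50], "rot": [0, 0, 0]},
  {"jaw": 0.45, "offset": [0, 0, -20], "rot": [0, 0, 0]},
])

```text
time_s: 35.55
eef_pos: [0.4807, -0.0045, 0.2577]
eef_rot: [0.0, 0.994, -0.112, 0.002]
wrist_force: [0.4, 0.1, -0.4]
opening: 0.451
grasp_force: 0.0
```

Call:
apply_moves([
  {"jaw": 0.45, "offset": [0, 50, 0], "rot": [0, 0, 0]},
  {"jaw": 0.45, "offset": [0, 50, 0], "rot": [0, 0, 0]},
  {"jaw": 0.45, "offset": [0, 50, 0], "rot": [0, 0, 0]},
  {"jaw": 0.45, "offset": [0, 50, 0], "rot": [0, 0, 0]},
  {"jaw": 0.45, "offset": [0, 0, 0], "rot": [0, 0, 0]},
])

```text
time_s: 36.17
eef_pos: [0.434, -0.2019, 0.2542]
eef_rot: [0.0, 0.993, -0.114, -0.0]
wrist_force: [0.2, -0.0, 0.2]
opening: 0.45
grasp_force: 0.0
```

Call:
apply_moves([
  {"jaw": 0.45, "offset": [0, 0, 0], "rot": [0, 0, 0]},
  {"jaw": 0.45, "offset": [0, 0, 0], "rot": [0, 0, 0]},
  {"jaw": 0.45, "offset": [0, 0, 0], "rot": [0, 0, 0]},
  {"jaw": 0.45, "offset": [0, 0, 0], "rot": [0, 0, 0]},
  {"jaw": 0.45, "offset": [0, 0, 0], "rot": [0, 0, 0]},
])

```text
time_s: 36.8
eef_pos: [0.4352, -0.1987, 0.2543]
eef_rot: [0.0, 0.994, -0.112, 0.0]
wrist_force: [-0.1, 1.7, 0.2]
opening: 0.45
grasp_force: 0.0
```

Call:
apply_moves([
  {"jaw": 0.45, "offset": [0, 0, 0], "rot": [0, 0, 0]},
  {"jaw": 0.45, "offset": [0, 0, 0], "rot": [0, 0, 0]},
  {"jaw": 0.45, "offset": [0, 0, 0], "rot": [0, 0, 0]},
  {"jaw": 0.45, "offset": [0, 0, 0], "rot": [0, 0, 0]},
  {"jaw": 0.45, "offset": [0, 0, 0], "rot": [0, 0, 0]},
])

```text
time_s: 37.42
eef_pos: [0.435, -0.1991, 0.2543]
eef_rot: [-0.0, 0.994, -0.112, -0.0]
wrist_force: [-0.5, -0.2, -0.8]
opening: 0.449
grasp_force: 0.0
```

```bash
python3 -c "
from h import *
st();stack();cases()
im,d=ctrl.camera('side');cv2.imwrite('pics/s8.png',cv2.resize(im[150:300,180:380,::-1],(800,600)))"
```

```text
t 37.42 tcp [ 0.435  -0.1991  0.2543] yaw -0.224 tilt 0.0 open 0.449 F [-0.5 -0.2 -0.8] gf 0.0
b [-0.0006 -0.0618] [26. 58.] -1.489 0.0247 83
c [-0.0042  0.0417] [44. 51.] -1.474 0.047 76
d [-0.0007 -0.0273] [39. 49.] 0.007 0.067 72
e [-0.0001 -0.0224] [29. 36.] -0.071 0.0841 79
[ 0.0497 -0.0769] [37. 89.] ang 0.707 z 0.0161 205
```

View pics/s8.png

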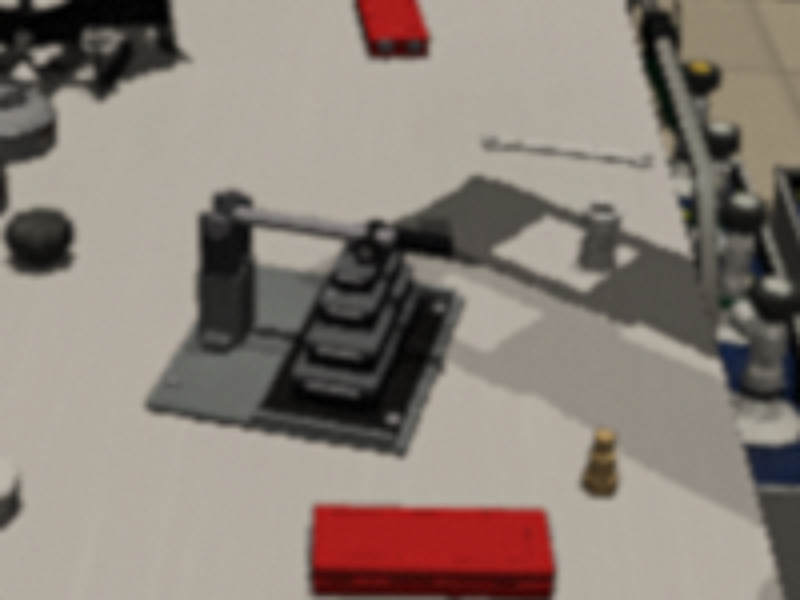

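The roller rests on the top case at (370,240), the stack is intact and the gripper is clear. I hand in the job.

```bash
python3 -c "
from bench import ctrl
print(ctrl.hand_in())"
```

```text
the job is handed in; nothing more can be done
None
```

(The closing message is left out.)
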